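# Scoop polishing balls from a tilt-out bin

### The arm

A 6-joint arm with a two-finger parallel gripper is mounted at the origin on the work surface. World frame = base frame: x ahead of the robot, y to its left, z up, the work surface at z = 0. Lengths are in m, angles in rad, forces in N, time in s.
With the tool pointing down it reaches from about 0.35 to 0.85 m from the base axis. Payload 8.1 kg.
Tool frame: the origin (TCP) lies on the centre line of the jaws, within the pads' length; the fingertips stand 14 mm ahead of it and the grasp point (between the pads) lies 5 mm behind it; z points along the fingers, y is the direction in which the jaws open and shut (so a half turn about z gives the same grasp; the last joint's range is limited). The gripper opens to 93 mm and grips with 3 to 60 N. Pads are 15 mm wide; open, the fingers measure 128 mm over their backs; the gripper's body (75 mm by 188 mm) begins 65 mm behind the grasp point.
Start: joints at [1.121, 0.13, 1.488, -0, 1.523, -0.085], TCP at [0.214, 0.561, 0.233] pointing down, gripper open.
Joint ranges: [-2.96, 2.96], [-0.89, 2.26], [0.02, 2.5], [-1.34, 4.48], [0, 2.73], [-2.66, 2.66]. Speed limits (rad/s): [2.39, 2.39, 2.79, 3.14, 3.14, 3.14].

### API

Orientations are given as a rotation vector (axis times angle).
In Python, from plant import robot gives the robot as it stands.
- The arm moves only by the tool jog_arm, never from a script. Its argument "steps" is a list of rows, each a list of 7 numbers: the closure, from 0 (fully open) to 1 (shut), then the shift along the tool's x, y, z in m, then the turn, a rotation vector about the tool's x, y, z in rad. In form: [[jaw, tx, ty, tz, rx, ry, rz], ...]. A call has 1 to 5 rows; each row is the pose to reach, as a shift and turn from the pose measured when the call began, along the tool's axes at that moment; what a row does not reach only later rows make up. A row lasts 1/8 s, in which the tool goes at most 62.5 mm and 10.7 degrees, less where a joint would pass 70% of its speed; a pose out of reach is approached as far as the arm can. A call with a gripper value outside its range is refused whole. The fingers move at their own pace and stop on an object; "force" is the grip in N (left out, the last holds). Time passes only in rows, so rows that repeat a pose let the fingers close. It gives the time, the measured TCP pose, the force and the opening at its end, in the units of the state.
- robot.read_state(): the state, without advancing time (a new reading comes with each control period).
- robot.read_camera(name): name is "scene" or "top" or "wrist"; returns a dict with "image" (480x640x3 uint8, red, green, blue), "mtx" (3x3 intrinsics, pixels), "extrinsics" (4x4, takes a point from camera to world coordinates); the wrist camera has in their place "tool_from_camera" (4x4, takes a point from camera to tool coordinates, whose origin is the TCP and whose axes are the flange's). Camera axes: x right, y down, z forward; pixel columns grow to the right and rows downward; lengths in m; the calibration is good to about 2 mm. A picture is of the moment at which its call begins: read the wrist's pose just before it. There is no depth.
- robot.close_job(): hands the job in, once; it reports no verdict.
The state is a dict: "t": time; "q": joint angles; "dq": joint speeds; "joint_torque": joint torques, N m; "tool_pos": TCP position; "orientation": TCP orientation; "force": force on the tool from outside, world axes, zero at the start; "wrist_torque": the same for the moment, N m; "opening": finger opening in m.
Only numpy, scipy, OpenCV 4.12 (cv2) and the standard library are available. Lean on these libraries where they do the work, as an engineer would, in place of code of your own. Each camera call takes 0.05 s, during which the arm holds its last target.

### The job

Swing the orange bin all the way forward out of its rack and, with the red-handled scoop, take at least four of its six white polishing balls out through its mouth in one load and tip them into the steel bowl, without handling the balls with the fingers or spilling any: every ball ends in the bowl or still in the bin. Then lay the empty scoop flat on the bench, upright and clear of the bowl, and let go, leaving the orange bin tilted out, the blue bin shut and the other things where they are.

Things in the scene. Friction and masses are not known exactly. Their poses are not given: they have to be found in the camera images.
- orange_bin_rack: The rack that carries the ORANGE bin, the one to use. Grey, fixed, 136 mm wide, 160 deep, 208 high; roof from 45 mm behind the hinge line back. Origin on the bench under the middle of the hinge line, which runs along y, 55 mm above the bench; x points to the rack's back (away from the robot), z up.
- orange_bin (a joint): Tilt of the orange bin, rad: 0 upright, shut in its rack; 1.2 fully out against its stop (its top swings to the rack's -x, towards the robot, and down). The hinge is stiff (0.35 N m of friction, 2 to 5 N at the pull tab) and stays where it is left.
- orange_bin_hinge (a point): Middle of the orange bin's hinge line, origin of the BIN FRAME, which turns with the bin (equal to the rack's axes when shut). In it: flat front wall, inner face at x = 0, 4 mm thick, lip at z = 130 mm; floor at z = 0 to x = 110 mm, there a 22 mm high rear wall; side walls taper from 130 mm high at the front to 24 at the rear; inner width 100 mm (y -50 to 50).
- orange_bin_valley (a point): Foot of the clear front wall (bin frame x = 0, z = 25 mm): here a flat 45 degree slope begins and runs to the floor at x = 25, z = 0. With the bin fully out the front wall is a chute falling 21 degrees away from the robot, the slope rises at 24 degrees, and the balls gather in this valley; the mouth is open upward and to the robot.
- orange_bin_pull (a point): Grip point of the orange bin's black pull tab, which stands up in the plane of the front wall beyond its lip, in the middle of the width: 14 mm wide along the hinge (pinch it across this width), 18 mm thick (outward from the wall's inner face, in the bin's frame x from -18 to 0), reaching from 125 to 172 mm above the hinge. The point lies 155 mm from the hinge, at x = -9 mm.
- orange_bin_inside (a point): Point inside the orange bin, 40 mm behind the front wall and 50 mm above the floor in the bin's frame; moves with the bin.
- blue_bin_rack: The rack that carries the BLUE bin, which is to be left shut. Same make as the other, it may stand left or right of it. Grey, fixed, 136 mm wide, 160 deep, 208 high; roof from 45 mm behind the hinge line back. Origin on the bench under the middle of the hinge line, which runs along y, 55 mm above the bench; x points to the rack's back (away from the robot), z up.
- blue_bin (a joint): Tilt of the blue bin, 0 shut; leave it shut. Same make as the orange bin.
- scoop: Aluminium hand scoop (about 180 g), flat on the bench, pointing roughly away from the robot. Origin at the underside of the middle of its pan; x points to the open lip, z up. Pan 90 mm long (x -45 at the rear wall to +45 at the lip), 86 mm wide, floor 2 mm thick, side walls 2 mm thick, 26 mm high over the rear half and raked down towards the lip, rear wall 30 mm high.
- scoop_pan (a point): Middle of the scoop's pan, 15 mm above its underside. In the scoop's frame the red grip is an upright block behind the pan: x from -90.5 to -45.5 mm, 16 mm thick in y (flat sides, pinch across y), z from 22 to 72 mm.
- bowl: Loose round steel bowl (0.6 kg), 160 mm across the rim, 55 mm high, open at the top. Origin at the centre of its underside.
- ball0: White porcelain polishing ball, origin at its centre, 26 mm in diameter, 22 g, free rolling; the six start on the floor of the orange bin.
- ball1: White porcelain polishing ball, origin at its centre, 26 mm in diameter, 22 g, free rolling; the six start on the floor of the orange bin.
- ball2: White porcelain polishing ball, origin at its centre, 26 mm in diameter, 22 g, free rolling; the six start on the floor of the orange bin.
- ball3: White porcelain polishing ball, origin at its centre, 26 mm in diameter, 22 g, free rolling; the six start on the floor of the orange bin.
- ball4: White porcelain polishing ball, origin at its centre, 26 mm in diameter, 22 g, free rolling; the six start on the floor of the orange bin.
- ball5: White porcelain polishing ball, origin at its centre, 26 mm in diameter, 22 g, free rolling; the six start on the floor of the orange bin.
- jar: Bystander, loose: amber glass jar with a black lid, 60 mm across, 80 mm tall. Leave it where it is.
- can: Bystander, loose: can with a green label, 66 mm across, 110 mm tall. Leave it where it is.
- brush: Bystander, loose: small hand brush lying down, about 180 mm long. Leave it where it is.
- wrench: Bystander, loose: steel wrench lying down, about 180 mm long. Leave it where it is.
- grinding_disc: Bystander, loose: dark grinding disc lying flat, 110 mm across, 8 mm thick. Leave it where it is.
- felt_wheel: Bystander, loose: grey felt polishing wheel lying flat, 80 mm across, 25 mm thick. Leave it where it is.
Things that resemble listed ones, but are neither listed nor needed, are in the scene too. Several things have the shape of the bowl; the one meant has the colours described above.

How it is judged:
On the way, in this order (a step that is already met when the one before it is completed fails the run):
1. the orange bin is swung fully forward (at least 1.1 of 1.2 rad) (value of joint orange_bin above 1.1 rad), for 0.2 s.
2. the scoop, lifted clear of the bin, carries at least four balls in its pan (distance between scoop_pan and orange_bin_inside above 0.13 m and height (world z) of scoop above 0.05 m and (distance between each of ball0, ball1, ball2, ball3 and scoop_pan below 0.062 m or distance between each of ball0, ball1, ball2, ball4 and scoop_pan below 0.062 m or distance between each of ball0, ball1, ball2, ball5 and scoop_pan below 0.062 m or distance between each of ball0, ball1, ball3, ball4 and scoop_pan below 0.062 m or distance between each of ball0, ball1, ball3, ball5 and scoop_pan below 0.062 m or distance between each of ball0, ball1, ball4, ball5 and scoop_pan below 0.062 m or distance between each of ball0, ball2, ball3, ball4 and scoop_pan below 0.062 m or distance between each of ball0, ball2, ball3, ball5 and scoop_pan below 0.062 m or distance between each of ball0, ball2, ball4, ball5 and scoop_pan below 0.062 m or distance between each of ball0, ball3, ball4, ball5 and scoop_pan below 0.062 m or distance between each of ball1, ball2, ball3, ball4 and scoop_pan below 0.062 m or distance between each of ball1, ball2, ball3, ball5 and scoop_pan below 0.062 m or distance between each of ball1, ball2, ball4, ball5 and scoop_pan below 0.062 m or distance between each of ball1, ball3, ball4, ball5 and scoop_pan below 0.062 m or distance between each of ball2, ball3, ball4, ball5 and scoop_pan below 0.062 m)), for 0.2 s.
3. at least four balls lie in the bowl ((((horizontal distance between ball0 and bowl below 0.072 m and height (world z) of ball0 below 0.07 m) and (horizontal distance between ball1 and bowl below 0.072 m and height (world z) of ball1 below 0.07 m) and (horizontal distance between ball2 and bowl below 0.072 m and height (world z) of ball2 below 0.07 m) and (horizontal distance between ball3 and bowl below 0.072 m and height (world z) of ball3 below 0.07 m)) or ((horizontal distance between ball0 and bowl below 0.072 m and height (world z) of ball0 below 0.07 m) and (horizontal distance between ball1 and bowl below 0.072 m and height (world z) of ball1 below 0.07 m) and (horizontal distance between ball2 and bowl below 0.072 m and height (world z) of ball2 below 0.07 m) and (horizontal distance between ball4 and bowl below 0.072 m and height (world z) of ball4 below 0.07 m)) or ((horizontal distance between ball0 and bowl below 0.072 m and height (world z) of ball0 below 0.07 m) and (horizontal distance between ball1 and bowl below 0.072 m and height (world z) of ball1 below 0.07 m) and (horizontal distance between ball2 and bowl below 0.072 m and height (world z) of ball2 below 0.07 m) and (horizontal distance between ball5 and bowl below 0.072 m and height (world z) of ball5 below 0.07 m)) or ((horizontal distance between ball0 and bowl below 0.072 m and height (world z) of ball0 below 0.07 m) and (horizontal distance between ball1 and bowl below 0.072 m and height (world z) of ball1 below 0.07 m) and (horizontal distance between ball3 and bowl below 0.072 m and height (world z) of ball3 below 0.07 m) and (horizontal distance between ball4 and bowl below 0.072 m and height (world z) of ball4 below 0.07 m)) or ((horizontal distance between ball0 and bowl below 0.072 m and height (world z) of ball0 below 0.07 m) and (horizontal distance between ball1 and bowl below 0.072 m and height (world z) of ball1 below 0.07 m) and (horizontal distance between ball3 and bowl below 0.072 m and height (world z) of ball3 below 0.07 m) and (horizontal distance between ball5 and bowl below 0.072 m and height (world z) of ball5 below 0.07 m)) or ((horizontal distance between ball0 and bowl below 0.072 m and height (world z) of ball0 below 0.07 m) and (horizontal distance between ball1 and bowl below 0.072 m and height (world z) of ball1 below 0.07 m) and (horizontal distance between ball4 and bowl below 0.072 m and height (world z) of ball4 below 0.07 m) and (horizontal distance between ball5 and bowl below 0.072 m and height (world z) of ball5 below 0.07 m)) or ((horizontal distance between ball0 and bowl below 0.072 m and height (world z) of ball0 below 0.07 m) and (horizontal distance between ball2 and bowl below 0.072 m and height (world z) of ball2 below 0.07 m) and (horizontal distance between ball3 and bowl below 0.072 m and height (world z) of ball3 below 0.07 m) and (horizontal distance between ball4 and bowl below 0.072 m and height (world z) of ball4 below 0.07 m)) or ((horizontal distance between ball0 and bowl below 0.072 m and height (world z) of ball0 below 0.07 m) and (horizontal distance between ball2 and bowl below 0.072 m and height (world z) of ball2 below 0.07 m) and (horizontal distance between ball3 and bowl below 0.072 m and height (world z) of ball3 below 0.07 m) and (horizontal distance between ball5 and bowl below 0.072 m and height (world z) of ball5 below 0.07 m)) or ((horizontal distance between ball0 and bowl below 0.072 m and height (world z) of ball0 below 0.07 m) and (horizontal distance between ball2 and bowl below 0.072 m and height (world z) of ball2 below 0.07 m) and (horizontal distance between ball4 and bowl below 0.072 m and height (world z) of ball4 below 0.07 m) and (horizontal distance between ball5 and bowl below 0.072 m and height (world z) of ball5 below 0.07 m)) or ((horizontal distance between ball0 and bowl below 0.072 m and height (world z) of ball0 below 0.07 m) and (horizontal distance between ball3 and bowl below 0.072 m and height (world z) of ball3 below 0.07 m) and (horizontal distance between ball4 and bowl below 0.072 m and height (world z) of ball4 below 0.07 m) and (horizontal distance between ball5 and bowl below 0.072 m and height (world z) of ball5 below 0.07 m)) or ((horizontal distance between ball1 and bowl below 0.072 m and height (world z) of ball1 below 0.07 m) and (horizontal distance between ball2 and bowl below 0.072 m and height (world z) of ball2 below 0.07 m) and (horizontal distance between ball3 and bowl below 0.072 m and height (world z) of ball3 below 0.07 m) and (horizontal distance between ball4 and bowl below 0.072 m and height (world z) of ball4 below 0.07 m)) or ((horizontal distance between ball1 and bowl below 0.072 m and height (world z) of ball1 below 0.07 m) and (horizontal distance between ball2 and bowl below 0.072 m and height (world z) of ball2 below 0.07 m) and (horizontal distance between ball3 and bowl below 0.072 m and height (world z) of ball3 below 0.07 m) and (horizontal distance between ball5 and bowl below 0.072 m and height (world z) of ball5 below 0.07 m)) or ((horizontal distance between ball1 and bowl below 0.072 m and height (world z) of ball1 below 0.07 m) and (horizontal distance between ball2 and bowl below 0.072 m and height (world z) of ball2 below 0.07 m) and (horizontal distance between ball4 and bowl below 0.072 m and height (world z) of ball4 below 0.07 m) and (horizontal distance between ball5 and bowl below 0.072 m and height (world z) of ball5 below 0.07 m)) or ((horizontal distance between ball1 and bowl below 0.072 m and height (world z) of ball1 below 0.07 m) and (horizontal distance between ball3 and bowl below 0.072 m and height (world z) of ball3 below 0.07 m) and (horizontal distance between ball4 and bowl below 0.072 m and height (world z) of ball4 below 0.07 m) and (horizontal distance between ball5 and bowl below 0.072 m and height (world z) of ball5 below 0.07 m)) or ((horizontal distance between ball2 and bowl below 0.072 m and height (world z) of ball2 below 0.07 m) and (horizontal distance between ball3 and bowl below 0.072 m and height (world z) of ball3 below 0.07 m) and (horizontal distance between ball4 and bowl below 0.072 m and height (world z) of ball4 below 0.07 m) and (horizontal distance between ball5 and bowl below 0.072 m and height (world z) of ball5 below 0.07 m)))), for 0.2 s.
At the end, for the whole second after the job is handed in: Orange bin over 1.0 rad, blue under 0.15; four or more balls in the upright bowl (within 72 mm of its axis, below 70 mm), any others in the orange bin (within 110 mm of its inside point); scoop flat on the bench (origin below 12 mm, tilt under 0.1 rad), 100 mm or more from the bowl axis, at rest (value of joint orange_bin above 1 rad and value of joint blue_bin below 0.15 rad and (((horizontal distance between ball0 and bowl below 0.072 m and height (world z) of ball0 below 0.07 m) and (horizontal distance between ball1 and bowl below 0.072 m and height (world z) of ball1 below 0.07 m) and (horizontal distance between ball2 and bowl below 0.072 m and height (world z) of ball2 below 0.07 m) and (horizontal distance between ball3 and bowl below 0.072 m and height (world z) of ball3 below 0.07 m)) or ((horizontal distance between ball0 and bowl below 0.072 m and height (world z) of ball0 below 0.07 m) and (horizontal distance between ball1 and bowl below 0.072 m and height (world z) of ball1 below 0.07 m) and (horizontal distance between ball2 and bowl below 0.072 m and height (world z) of ball2 below 0.07 m) and (horizontal distance between ball4 and bowl below 0.072 m and height (world z) of ball4 below 0.07 m)) or ((horizontal distance between ball0 and bowl below 0.072 m and height (world z) of ball0 below 0.07 m) and (horizontal distance between ball1 and bowl below 0.072 m and height (world z) of ball1 below 0.07 m) and (horizontal distance between ball2 and bowl below 0.072 m and height (world z) of ball2 below 0.07 m) and (horizontal distance between ball5 and bowl below 0.072 m and height (world z) of ball5 below 0.07 m)) or ((horizontal distance between ball0 and bowl below 0.072 m and height (world z) of ball0 below 0.07 m) and (horizontal distance between ball1 and bowl below 0.072 m and height (world z) of ball1 below 0.07 m) and (horizontal distance between ball3 and bowl below 0.072 m and height (world z) of ball3 below 0.07 m) and (horizontal distance between ball4 and bowl below 0.072 m and height (world z) of ball4 below 0.07 m)) or ((horizontal distance between ball0 and bowl below 0.072 m and height (world z) of ball0 below 0.07 m) and (horizontal distance between ball1 and bowl below 0.072 m and height (world z) of ball1 below 0.07 m) and (horizontal distance between ball3 and bowl below 0.072 m and height (world z) of ball3 below 0.07 m) and (horizontal distance between ball5 and bowl below 0.072 m and height (world z) of ball5 below 0.07 m)) or ((horizontal distance between ball0 and bowl below 0.072 m and height (world z) of ball0 below 0.07 m) and (horizontal distance between ball1 and bowl below 0.072 m and height (world z) of ball1 below 0.07 m) and (horizontal distance between ball4 and bowl below 0.072 m and height (world z) of ball4 below 0.07 m) and (horizontal distance between ball5 and bowl below 0.072 m and height (world z) of ball5 below 0.07 m)) or ((horizontal distance between ball0 and bowl below 0.072 m and height (world z) of ball0 below 0.07 m) and (horizontal distance between ball2 and bowl below 0.072 m and height (world z) of ball2 below 0.07 m) and (horizontal distance between ball3 and bowl below 0.072 m and height (world z) of ball3 below 0.07 m) and (horizontal distance between ball4 and bowl below 0.072 m and height (world z) of ball4 below 0.07 m)) or ((horizontal distance between ball0 and bowl below 0.072 m and height (world z) of ball0 below 0.07 m) and (horizontal distance between ball2 and bowl below 0.072 m and height (world z) of ball2 below 0.07 m) and (horizontal distance between ball3 and bowl below 0.072 m and height (world z) of ball3 below 0.07 m) and (horizontal distance between ball5 and bowl below 0.072 m and height (world z) of ball5 below 0.07 m)) or ((horizontal distance between ball0 and bowl below 0.072 m and height (world z) of ball0 below 0.07 m) and (horizontal distance between ball2 and bowl below 0.072 m and height (world z) of ball2 below 0.07 m) and (horizontal distance between ball4 and bowl below 0.072 m and height (world z) of ball4 below 0.07 m) and (horizontal distance between ball5 and bowl below 0.072 m and height (world z) of ball5 below 0.07 m)) or ((horizontal distance between ball0 and bowl below 0.072 m and height (world z) of ball0 below 0.07 m) and (horizontal distance between ball3 and bowl below 0.072 m and height (world z) of ball3 below 0.07 m) and (horizontal distance between ball4 and bowl below 0.072 m and height (world z) of ball4 below 0.07 m) and (horizontal distance between ball5 and bowl below 0.072 m and height (world z) of ball5 below 0.07 m)) or ((horizontal distance between ball1 and bowl below 0.072 m and height (world z) of ball1 below 0.07 m) and (horizontal distance between ball2 and bowl below 0.072 m and height (world z) of ball2 below 0.07 m) and (horizontal distance between ball3 and bowl below 0.072 m and height (world z) of ball3 below 0.07 m) and (horizontal distance between ball4 and bowl below 0.072 m and height (world z) of ball4 below 0.07 m)) or ((horizontal distance between ball1 and bowl below 0.072 m and height (world z) of ball1 below 0.07 m) and (horizontal distance between ball2 and bowl below 0.072 m and height (world z) of ball2 below 0.07 m) and (horizontal distance between ball3 and bowl below 0.072 m and height (world z) of ball3 below 0.07 m) and (horizontal distance between ball5 and bowl below 0.072 m and height (world z) of ball5 below 0.07 m)) or ((horizontal distance between ball1 and bowl below 0.072 m and height (world z) of ball1 below 0.07 m) and (horizontal distance between ball2 and bowl below 0.072 m and height (world z) of ball2 below 0.07 m) and (horizontal distance between ball4 and bowl below 0.072 m and height (world z) of ball4 below 0.07 m) and (horizontal distance between ball5 and bowl below 0.072 m and height (world z) of ball5 below 0.07 m)) or ((horizontal distance between ball1 and bowl below 0.072 m and height (world z) of ball1 below 0.07 m) and (horizontal distance between ball3 and bowl below 0.072 m and height (world z) of ball3 below 0.07 m) and (horizontal distance between ball4 and bowl below 0.072 m and height (world z) of ball4 below 0.07 m) and (horizontal distance between ball5 and bowl below 0.072 m and height (world z) of ball5 below 0.07 m)) or ((horizontal distance between ball2 and bowl below 0.072 m and height (world z) of ball2 below 0.07 m) and (horizontal distance between ball3 and bowl below 0.072 m and height (world z) of ball3 below 0.07 m) and (horizontal distance between ball4 and bowl below 0.072 m and height (world z) of ball4 below 0.07 m) and (horizontal distance between ball5 and bowl below 0.072 m and height (world z) of ball5 below 0.07 m))) and ((horizontal distance between ball0 and bowl below 0.072 m and height (world z) of ball0 below 0.07 m) or distance between ball0 and orange_bin_inside below 0.11 m) and ((horizontal distance between ball1 and bowl below 0.072 m and height (world z) of ball1 below 0.07 m) or distance between ball1 and orange_bin_inside below 0.11 m) and ((horizontal distance between ball2 and bowl below 0.072 m and height (world z) of ball2 below 0.07 m) or distance between ball2 and orange_bin_inside below 0.11 m) and ((horizontal distance between ball3 and bowl below 0.072 m and height (world z) of ball3 below 0.07 m) or distance between ball3 and orange_bin_inside below 0.11 m) and ((horizontal distance between ball4 and bowl below 0.072 m and height (world z) of ball4 below 0.07 m) or distance between ball4 and orange_bin_inside below 0.11 m) and ((horizontal distance between ball5 and bowl below 0.072 m and height (world z) of ball5 below 0.07 m) or distance between ball5 and orange_bin_inside below 0.11 m) and height (world z) of scoop below 0.012 m and angle between scoop's own z axis and vertical below 0.1 rad and horizontal distance between scoop and bowl above 0.1 m and linear speed of each of scoop, bowl below 0.02 m/s and angle between bowl's own z axis and vertical below 0.15 rad); the robot touches nothing.
It fails at once if the blue bin is swung open by more than 0.15 rad (value of joint blue_bin above 0.15 rad).
It fails at once if a bystander is pushed more than 40 mm from its place (distance of any of jar, can, brush, wrench, grinding_disc, felt_wheel from where it was at the start of the episode above 0.04 m).
It fails at once if the bowl is shoved more than 60 mm or tipped (distance of bowl from where it was at the start of the episode above 0.06 m or angle between bowl's own z axis and vertical above 0.5 rad).
It fails at once if a ball is taken between the fingers (over 3 N) (contact force between the fingers and ball0 above 3 N or contact force between the fingers and ball1 above 3 N or contact force between the fingers and ball2 above 3 N or contact force between the fingers and ball3 above 3 N or contact force between the fingers and ball4 above 3 N or contact force between the fingers and ball5 above 3 N).
It also fails if it takes over 72 s, if anything falls off the work surface, if the arm or the gripper's body presses on something with over 40 N, if the wrist force passes 120 N, or if a joint passes its speed limit or range.

## Working session

There is one attempt and no reset: what is moved stays moved. The work goes in short steps, Python scripts to look and compute and a tool call to move; the robot and the scene stay as the last step left them, time stands still between calls to the robot, and variables do not carry over. Pictures are saved under pics/ and viewed, and the job is handed in when it is done.

Besides the shell and the picture viewer there is one more tool, called after ">>>" in YAML: its name, and indented under it one key for each argument. jog_arm: Moves the arm, as the interface text tells. Its arguments: {"type":"object","properties":{"steps":{"type":"array"},"force":{"type":"number"}},"required":["steps"]}

```bash
ls; mkdir -p pics
python3 - <<'E'
from plant import robot
import cv2
s=robot.read_state(); print(s)
for n in ("scene","top"):
    c=robot.read_camera(n); cv2.imwrite(f"pics/{n}0.png",c["image"][...,::-1]); print(n,c["mtx"].tolist(),c["extrinsics"].round(4).tolist())
E
```

```text
pics
{'t': 0.0, 'q': array([ 1.12060264e+00,  1.31150777e-01,  1.48927137e+00,  1.21103880e-05,
        1.52300621e+00, -8.53962839e-02]), 'dq': array([ 0.00021913,  0.00036328,  0.0003613 ,  0.00106372, -0.00209646,
       -0.00035965]), 'joint_torque': array([-3.11385984e-04, -5.59827483e+01, -4.91771328e+01,  7.69764930e-02,
        3.48775322e-02, -1.82453691e-04]), 'tool_pos': array([0.21379127, 0.56003621, 0.23159798]), 'orientation': array([-5.69760825e-01, -3.08898758e+00,  2.77526631e-03]), 'force': array([-0.54345652, -0.17298006,  1.2842111 ]), 'wrist_torque': array([-0.0225871 ,  0.01141276,  0.02054116]), 'opening': 0.09296556121756237}
scene [[568.675645693635, 0.0, 325.3448043958363], [0.0, 568.675645693635, 248.94529275917], [0.0, 0.0, 1.0]] [[-0.0783, -0.9509, 0.2993, 0.0709], [-0.9969, 0.0736, -0.0269, 0.0082], [0.0036, -0.3005, -0.9538, 1.5522], [0.0, 0.0, 0.0, 1.0]]
top [[528.9342232915023, 0.0, 310.95465849364325], [0.0, 528.9342232915023, 244.25383362518434], [0.0, 0.0, 1.0]] [[-0.0085, -0.9813, 0.1923, 0.2383], [-1.0, 0.0078, -0.0048, -0.0468], [0.0032, -0.1923, -0.9813, 1.5762], [0.0, 0.0, 0.0, 1.0]]
```

View pics/scene0.png

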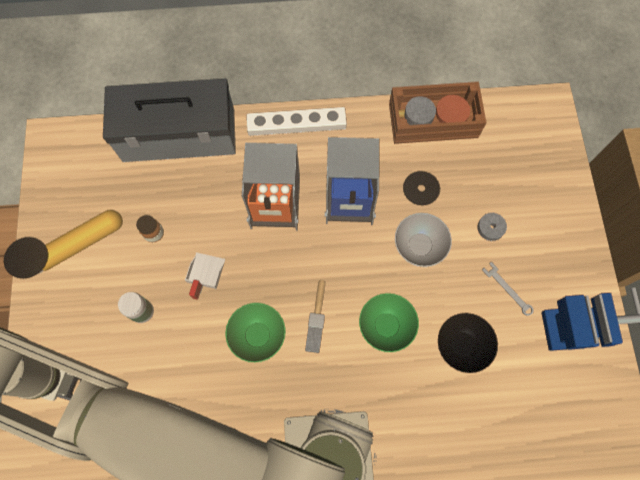

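View pics/top0.png

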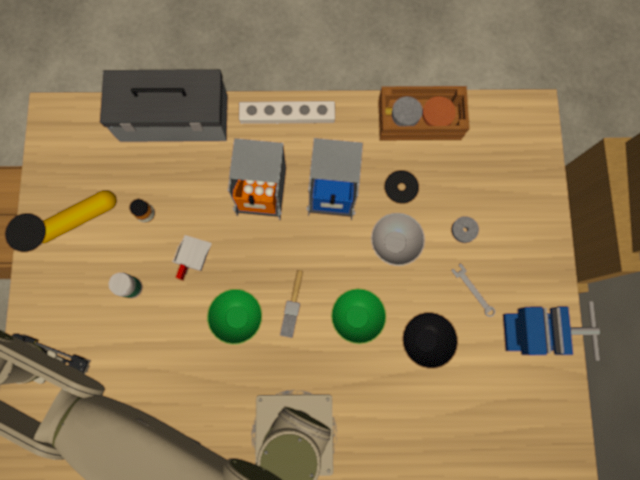

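```bash
cat > h.py <<'E'
import numpy as np, cv2
from plant import robot
from scipy.spatial.transform import Rotation as R
def cam(n):
    c=robot.read_camera(n); return c["image"],c["mtx"],c.get("extrinsics",c.get("tool_from_camera"))
def ray(K,E,u,v,z):
    d=E[:3,:3]@np.array([(u-K[0,2])/K[0,0],(v-K[1,2])/K[1,1],1]); o=E[:3,3]
    return o+d*(z-o[2])/d[2]
def proj(K,E,p):
    q=E[:3,:3].T@(np.array(p)-E[:3,3]); return (K@q/q[2])[:2]
def crop(im,u0,v0,u1,v1,f,name):
    cv2.imwrite(name,cv2.resize(im[v0:v1,u0:u1,::-1],None,fx=f,fy=f,interpolation=cv2.INTER_CUBIC))
E
python3 - <<'E'
from h import *
im,K,E=cam("scene")
crop(im,235,130,395,240,5,"pics/c1.png")
crop(im,175,235,255,310,8,"pics/c2.png")
crop(im,380,200,460,275,8,"pics/c2b.png")
E
```

```text
(no output)
```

View pics/c1.png

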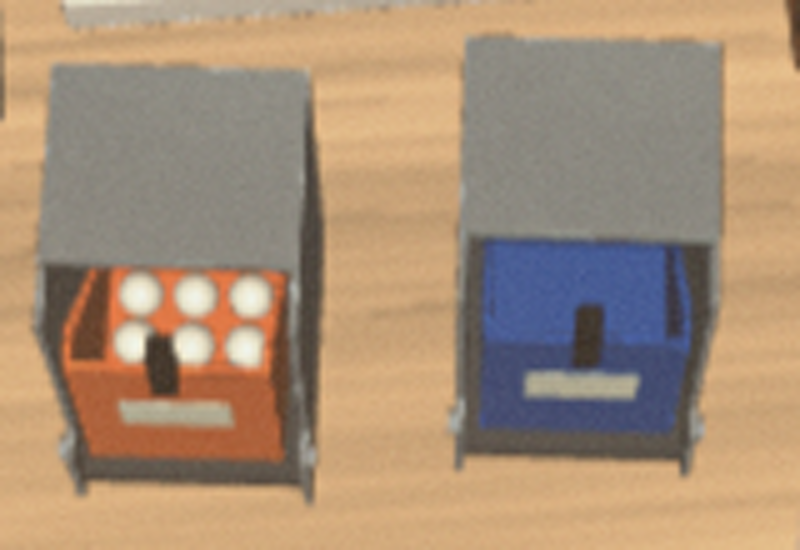

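View pics/c2.png

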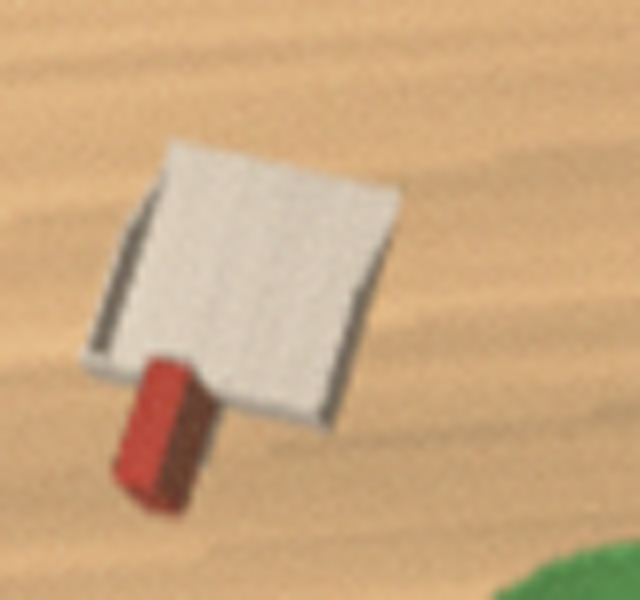

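View pics/c2b.png

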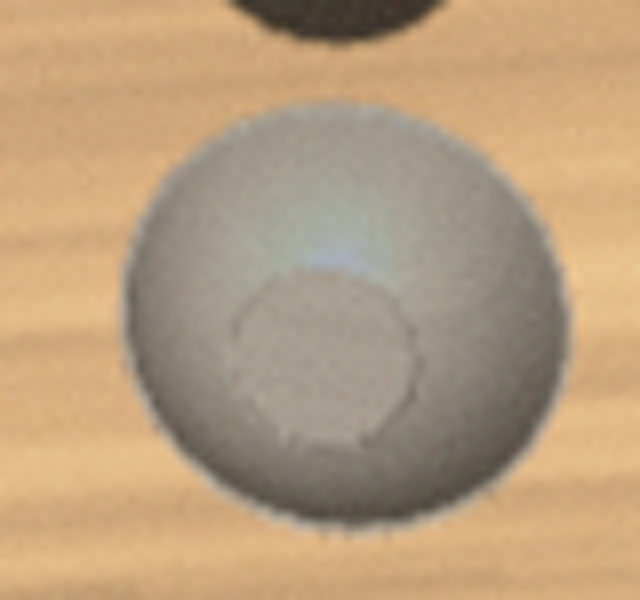

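Run:
```python
from h import *
im,K,E=cam("scene")
P=lambda u,v,z:ray(K,E,u,v,z)
c1=lambda u,v,z:P(235+(u-2)/5,130+(v-2)/5,z)
c2=lambda u,v,z:P(175+(u-3.5)/8,235+(v-3.5)/8,z)
c3=lambda u,v,z:P(380+(u-3.5)/8,200+(v-3.5)/8,z)
np.set_printoptions(precision=4,suppress=True)
fl,fr,bl,br=c1(40,262,.208),c1(288,268,.208),c1(53,65,.208),c1(308,70,.208)
print("roof",fl,fr,bl,br,np.linalg.norm(fl-fr),np.linalg.norm(bl-br),np.linalg.norm(fl-bl))
fl,fr=c1(458,240,.208),c1(716,242,.208); bl,br=c1(465,38,.208),c1(722,42,.208)
print("blue",fl,fr,bl,br)
print("tab",c1(147,337,.227),c1(176,337,.227))
print("hinge knobs",c1(68,450,.055),c1(308,452,.055))
print("lip",c1(66,358,.185),c1(285,372,.185))
ll,lr=c2(175,143,.002),c2(400,190,.002); rl,rr=c2(85,360,.03),c2(328,425,.03)
print("scoop",ll,lr,rl,rr,np.linalg.norm(ll-lr),np.linalg.norm(rl-rr),np.linalg.norm((ll-rl)[:2]))
print("grip",[c2(*p,.072) for p in((150,360),(190,360),(115,470),(155,485))])
print("bowl",[c3(*p,.055) for p in((122,315),(572,315),(347,100),(347,530))])
im,K,E=cam("top")
crop(im,220,130,380,230,5,"pics/t1.png"); crop(im,165,225,225,285,8,"pics/t2.png");crop(im,365,205,435,275,8,"pics/t3.png")
print(np.round(E,5))
```

```text
roof [0.6892 0.1684 0.208 ] [0.676  0.0414 0.208 ] [0.8016 0.1576 0.208 ] [0.7884 0.024  0.208 ] 0.12765748491643028 0.13427790855350868 0.11293325218676682
blue [ 0.685 -0.047  0.208] [ 0.6737 -0.1797  0.208 ] [ 0.8009 -0.0599  0.208 ] [ 0.7881 -0.1951  0.208 ]
tab [0.6352 0.1139 0.227 ] [0.6341 0.0994 0.227 ]
hinge knobs [0.6435 0.1749 0.055 ] [0.6319 0.0408 0.055 ]
lip [0.6446 0.1596 0.185 ] [0.6281 0.047  0.185 ]
scoop [0.5753 0.3316 0.002 ] [0.5517 0.2522 0.002 ] [0.4902 0.3575 0.03  ] [0.4607 0.2745 0.03  ] 0.08288148014134168 0.0880591933593326 0.08899572200917621
grip [array([0.4769, 0.3261, 0.072 ]), array([0.4759, 0.3128, 0.072 ]), array([0.44  , 0.3381, 0.072 ]), array([0.4339, 0.3249, 0.072 ])]
bowl [array([ 0.5549, -0.2287,  0.055 ]), array([ 0.5429, -0.3846,  0.055 ]), array([ 0.6282, -0.317 ,  0.055 ]), array([ 0.4719, -0.2965,  0.055 ])]
[[-0.0085 -0.9813  0.1923  0.2383]
 [-1.      0.0078 -0.0048 -0.0468]
 [ 0.0032 -0.1923 -0.9813  1.5762]
 [ 0.      0.      0.      1.    ]]
```

View pics/t1.png

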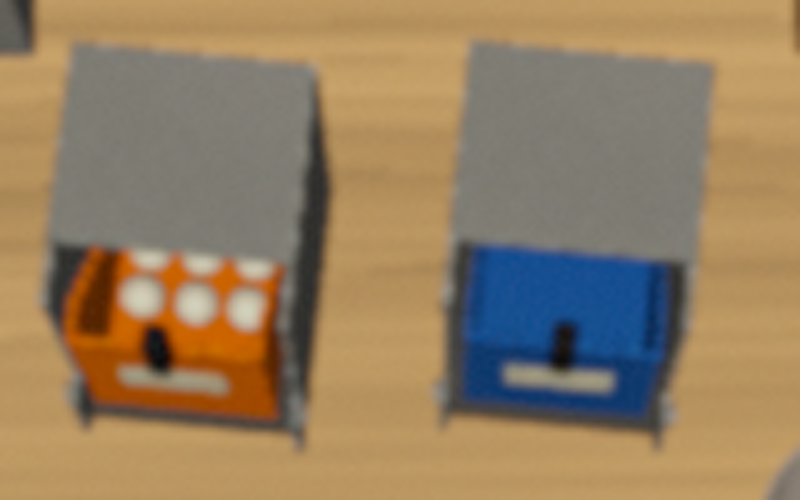

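View pics/t2.png

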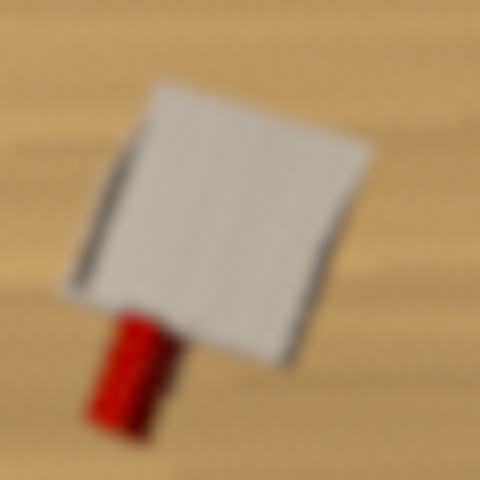

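View pics/t3.png

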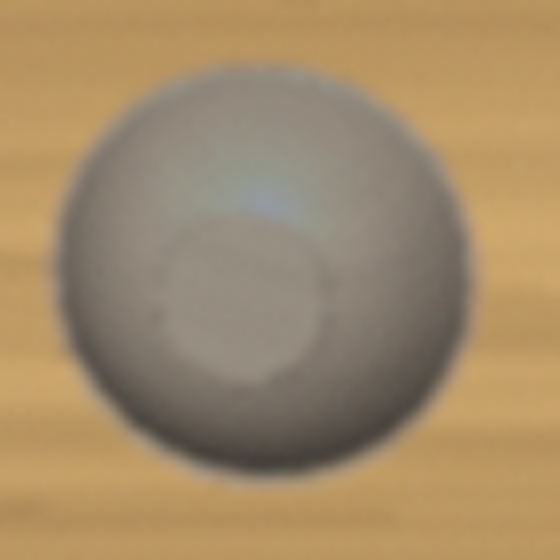

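```bash
cat > fit.py <<'E'
from h import *
from scipy.optimize import least_squares
np.set_printoptions(precision=4,suppress=True)
_,Ks,Es=cam("scene"); _,Kt,Et=cam("top")
def fit(obs,x0,free=lambda x:{}):
    def res(x):
        r=[]
        c,s=np.cos(x[2]),np.sin(x[2])
        for cm,u,v,f in obs:
            p=np.array(f(x)); w=[x[0]+c*p[0]-s*p[1],x[1]+s*p[0]+c*p[1],p[2]]
            K,E=(Ks,Es) if cm=='s' else (Kt,Et)
            r+=list(proj(K,E,w)-[u,v])
        return np.array(r)
    o=least_squares(res,x0,loss='soft_l1'); print("x",o.x); print(res(o.x).reshape(-1,2).round(1).tolist()); return o.x
def S1(u,v):return ('s',235+(u-2)/5,130+(v-2)/5)
def T1(u,v):return ('t',220+(u-2)/5,130+(v-2)/5)
def S2(u,v):return ('s',175+(u-3.5)/8,235+(v-3.5)/8)
def T2(u,v):return ('t',165+(u-3.5)/8,225+(v-3.5)/8)
k=lambda *p:(lambda x:p)
rf=lambda s:(lambda x:(.045,s*.068,.208)); rb=lambda s:(lambda x:(x[3],s*.068,.208))
obs=[(*S1(40,262),rf(1)),(*S1(288,268),rf(-1)),(*S1(53,65),rb(1)),(*S1(308,70),rb(-1)),
(*T1(50,242),rf(1)),(*T1(294,258),rf(-1)),(*T1(73,43),rb(1)),(*T1(316,65),rb(-1)),
(*S1(147,337),k(0,.007,.227)),(*S1(176,337),k(0,-.007,.227)),(*S1(155,393),k(-.018,.007,.18)),(*S1(179,393),k(-.018,-.007,.18)),
(*T1(145,328),k(0,.007,.227)),(*T1(166,328),k(0,-.007,.227)),
(*S1(66,358),k(-.004,.054,.185)),(*S1(285,372),k(-.004,-.054,.185))]
fit(obs,[.63,.107,-.1,.16])
sc=[(*S2(175,143),k(.045,.043,.002)),(*S2(402,190),k(.045,-.043,.002)),(*S2(83,358),k(-.045,.043,.03)),(*S2(328,427),k(-.045,-.043,.03)),
(*T2(158,83),k(.045,.043,.002)),(*T2(373,147),k(.045,-.043,.002)),(*T2(62,292),k(-.045,.043,.03)),(*T2(287,367),k(-.045,-.043,.03)),
(*S2(150,360),k(-.0455,.008,.072)),(*S2(188,360),k(-.0455,-.008,.072)),(*S2(115,472),k(-.0905,.008,.072)),(*S2(153,487),k(-.0905,-.008,.072))]
fit(sc,[.52,.3,-.3])
b=ray(Kt,Et,365+(263-3.5)/8,205+(272-3.5)/8,.055); print(b, ray(Ks,Es,423,239,.055))
E
python3 fit.py
```

```text
x [ 0.6382  0.1057 -0.1031  0.1589]
[[-0.2, -0.3], [3.1, -0.2], [0.2, -0.6], [0.8, -0.4], [-1.5, 0.2], [-0.2, 1.6], [-0.9, 0.4], [-0.2, 0.5], [0.4, -1.4], [0.2, -1.3], [0.2, 0.9], [0.8, 1.0], [-0.8, -1.0], [0.3, -0.5], [-0.0, 1.7], [-2.1, -0.1]]
x [ 0.5213  0.3037 -0.3084]
[[0.2, -0.7], [0.9, 0.1], [-0.1, -0.2], [-0.7, -1.9], [-0.2, 0.5], [-0.4, 0.7], [-0.8, 0.8], [-1.4, -0.1], [0.4, -1.3], [1.3, 0.0], [-0.3, 0.7], [0.8, 0.2]]
[ 0.5514 -0.3085  0.055 ] [ 0.5487 -0.3067  0.055 ]
```

```bash
cat >> h.py <<'E'
np.set_printoptions(precision=4,suppress=True)
def toolR(az,tilt):
    """tool y at azimuth az (world), tool z down, then tilted fwd: tool points away (toward az-90deg) by tilt"""
    y=np.array([np.cos(az),np.sin(az),0]); f=np.array([np.sin(az),-np.cos(az),0]) # forward
    z=np.sin(tilt)*f-np.cos(tilt)*np.array([0,0,1.]); x=np.cross(y,z)
    return np.column_stack([x,y,z])
def rel(p,Rt,s=None):
    s=s or robot.read_state(); R0=R.from_rotvec(s["orientation"]).as_matrix()
    return np.r_[R0.T@(np.array(p)-s["tool_pos"]), R.from_matrix(R0.T@Rt).as_rotvec()]
RO=np.array([.638,.106,0.]); RY=-.103
def rack(x,y,z):
    c,s=np.cos(RY),np.sin(RY); return RO+[c*x-s*y,s*x+c*y,z]
def binp(x,y,z,t):
    return rack(x*np.cos(t)-z*np.sin(t), y, .055+x*np.sin(t)+z*np.cos(t))
def tcp_from_grasp(g,Rt): return g+.005*Rt[:,2]
E
python3 - <<'E'
from h import *
_,K,E=cam("scene")
print("can",ray(K,E,130,300,.11),"jar",ray(K,E,147,221,.08),"gbowl",ray(K,E,256,332,.03),ray(K,E,389,323,.03),"brush",ray(K,E,321,283,.01),ray(K,E,314,350,.01))
print(R.from_rotvec(robot.read_state()["orientation"]).as_matrix())
az=np.pi/2+RY
for tilt,t,d in((0,0,-.08),(0,0,0)):
    Rt=toolR(az,tilt); g=binp(-.009,0,.155,t)-d*np.array([0,0,1]); p=tcp_from_grasp(g,Rt); print(g,p,rel(p,Rt))
E
```

```text
can [0.4246 0.4813 0.11  ] jar [0.6512 0.45   0.08  ] gbowl [0.3301 0.169  0.03  ] [ 0.3266 -0.1895  0.03  ] brush [ 0.4565 -0.0154  0.01  ] [0.2728 0.0175 0.01  ]
[[-0.9342  0.3567 -0.0001]
 [ 0.3567  0.9342 -0.0002]
 [ 0.     -0.0002 -1.    ]]
[0.629  0.1069 0.29  ] [0.629  0.1069 0.285 ] [-0.5495 -0.2757 -0.0524 -0.0002 -0.     -0.2618]
[0.629  0.1069 0.21  ] [0.629  0.1069 0.205 ] [-0.5495 -0.2756  0.0276 -0.0002 -0.     -0.2618]
```

>>> jog_arm:
  steps:
    - [0.3,-0.27,-0.135,-0.06,0,0,-0.13]
    - [0.3,-0.27,-0.135,-0.06,0,0,-0.13]
    - [0.3,-0.27,-0.135,-0.06,0,0,-0.13]
    - [0.3,-0.27,-0.135,-0.06,0,0,-0.13]
    - [0.3,-0.549,-0.276,-0.053,0,0,-0.262]
  force: 25

```text
t: 1.02
tool_pos: [0.4234, 0.3324, 0.2836]
orientation: [0.157, 3.135, 0.002]
force: [0.1, 0.7, -0.3]
opening: 0.0654
```

```bash
cat > r.py <<'E'
from h import *
az=np.pi/2+RY
Rt=toolR(az,0); p=tcp_from_grasp(binp(-.009,0,.155,0)+[0,0,.06],Rt)
s=robot.read_state(); print(s["t"],s["tool_pos"],s["q"],s["opening"]); print(rel(p,Rt))
E
python3 r.py
```

```text
1.025 [0.4234 0.3324 0.2836] [ 0.5704 -0.0556  1.5867 -0.0001  1.6079 -0.9003] 0.06539948058816691
[-0.2271 -0.2038  0.0188  0.0016  0.0021  0.0029]
```

>>> jog_arm:
  steps:
    - [0.3,-0.227,-0.204,0.019,0,0,0]
    - [0.3,-0.227,-0.204,0.019,0,0,0]
    - [0.3,-0.227,-0.204,0.019,0,0,0]
    - [0.3,-0.227,-0.204,0.019,0,0,0]
    - [0.3,-0.227,-0.204,0.019,0,0,0]

```text
t: 1.65
tool_pos: [0.6301, 0.1048, 0.2647]
orientation: [0.158, 3.135, 0.002]
force: [0.5, 0.7, 0.0]
opening: 0.0648
```

```bash
cat >> r.py <<'E'
im,K,T=cam("wrist"); cv2.imwrite("pics/w1.png",im[...,::-1])
print(K.tolist(),T.round(4).tolist())
E
python3 r.py
```

```text
1.65 [0.6301 0.1048 0.2647] [ 0.0839  0.2218  1.3281  0.0012  1.5891 -1.3863] 0.0647917845136016
[ 0.0013  0.002  -0.0003  0.0017  0.0023  0.0024]
[[416.156987523266, 0.0, 313.14507256446245], [0.0, 416.156987523266, 230.18169812811846], [0.0, 0.0, 1.0]] [[-0.0014, -0.9699, -0.2434, 0.066], [1.0, -0.0014, 0.0001, 0.0008], [-0.0005, -0.2434, 0.9699, -0.1528], [0.0, 0.0, 0.0, 1.0]]
```

View pics/w1.png

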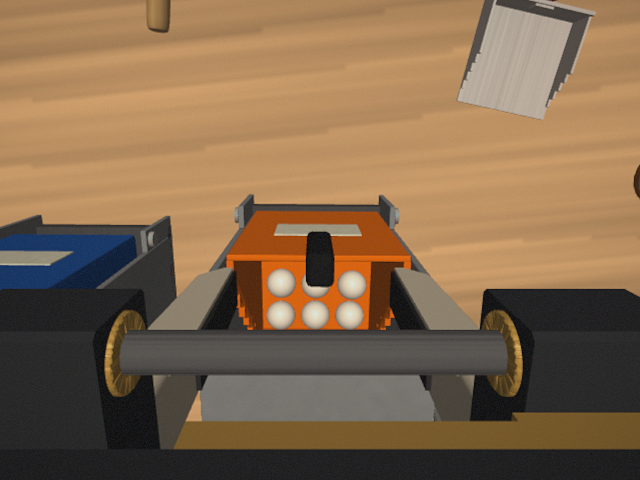

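```bash
cat >> h.py <<'E'
def wrist_proj(s,K,T,p):
    R0=R.from_rotvec(s["orientation"]).as_matrix(); q=R0.T@(np.array(p)-s["tool_pos"])
    q=T[:3,:3].T@(q-T[:3,3]); return (K@q/q[2])[:2]
E
python3 - <<'E'
from h import *
s=robot.read_state(); im,K,T=cam("wrist")
for b in((-.018,.007,.172),(-.018,-.007,.172),(0,.007,.172),(0,-.007,.172),(0,.05,.13),(0,-.05,.13),(-.018,0,.125)):
    print(b,wrist_proj(s,K,T,binp(*b,0)))
crop(im,220,190,420,340,4,"pics/w1c.png")
E
```

```text
(-0.018, 0.007, 0.172) [342.577  239.7765]
(-0.018, -0.007, 0.172) [312.8078 239.8538]
(0, 0.007, 0.172) [342.0381 275.8394]
(0, -0.007, 0.172) [312.928  275.9103]
(0, 0.05, 0.13) [411.5681 250.0669]
(0, -0.05, 0.13) [238.7821 250.5073]
(-0.018, 0, 0.125) [325.0376 218.0386]
```

View pics/w1c.png

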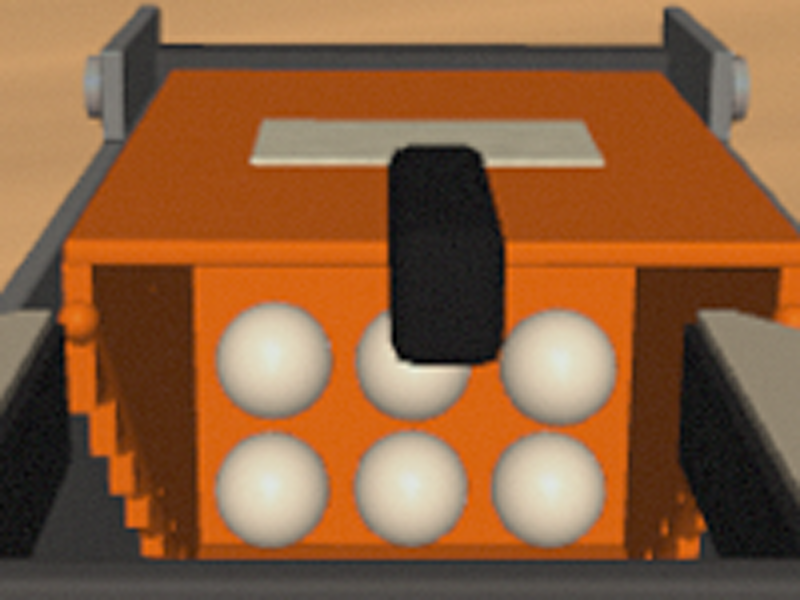

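```bash
sed -i 's/^RO=.*/RO=np.array([.6405,.108,0.]); RY=-.103/' h.py
cat > mv.py <<'E'
from h import *
import sys
# mode bin: t tilt dz
az=np.pi/2+RY
def tab(t,tilt,dz=0):
    Rt=toolR(az,tilt); return tcp_from_grasp(binp(-.009,0,.155,t)+[0,0,dz],Rt),Rt
E
python3 - <<'E'
from mv import *
print(robot.read_state()["tool_pos"], rel(*tab(0,0)))
E
```

```text
[0.6312 0.1016 0.263 ] [ 0.0005  0.0074  0.058  -0.0004  0.0011 -0.0025]
```

Run:
```python
from mv import *
for i in range(2):
    s=robot.read_state(); print(s["t"],s["tool_pos"],abs(s["dq"]).max()); im,K,T=cam("wrist")
for b in((-.018,.007,.172),(-.018,-.007,.172),(0,.007,.172),(0,-.007,.172),(0,.05,.13),(0,-.05,.13)):
    print(b,wrist_proj(s,K,T,binp(*b,0)))
crop(im,220,190,420,340,4,"pics/w1d.png")
s=robot.read_state();print(s["tool_pos"])
```

```text
1.75 [0.6312 0.1016 0.263 ] 0.07092095261870554
1.8 [0.6299 0.104  0.2635] 0.055498905650174554
(-0.018, 0.007, 0.172) [336.7475 251.9303]
(-0.018, -0.007, 0.172) [307.2795 252.0138]
(0, 0.007, 0.172) [336.3281 287.4037]
(0, -0.007, 0.172) [307.5    287.4873]
(0, 0.05, 0.13) [406.0124 260.0462]
(0, -0.05, 0.13) [234.6375 260.5343]
[0.6291 0.1057 0.264 ]
```

View pics/w1d.png

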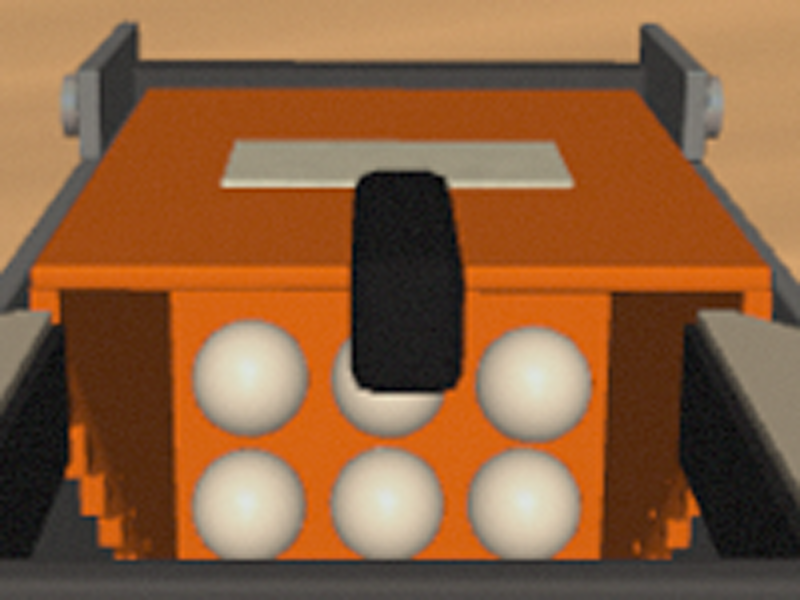

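Run:
```python
from mv import *
s=robot.read_state();print(s["t"],s["tool_pos"], rel(*tab(0,0)), rel(*tab(0,0,.004)))
```

```text
1.85 [0.6291 0.1057 0.264 ] [-0.0021  0.0033  0.059   0.0017  0.0007  0.0006] [-0.0021  0.0033  0.055   0.0017  0.0007  0.0006]
```

>>> jog_arm:
  steps:
    - [0.4,-0.002,0.0033,0.025,0,0,0]
    - [0.4,-0.002,0.0033,0.057,0,0,0]
    - [0.4,-0.002,0.0033,0.057,0,0,0]
    - [1,-0.002,0.0033,0.057,0,0,0]
    - [1,-0.002,0.0033,0.057,0,0,0]
  force: 25

```text
t: 2.48
tool_pos: [0.6323, 0.1095, 0.2094]
orientation: [0.16, 3.134, 0.003]
force: [0.5, 0.5, 0.7]
opening: 0.04
```

Run:
```python
from mv import *
s=robot.read_state();print(s["t"],s["tool_pos"],s["opening"],s["force"])
for t in(.12,.3,.5,.75,1.0,1.23): print(t, rel(*tab(t,.6*t)))
```

```text
2.475 [0.6323 0.1095 0.2094] 0.03996456741511522 [0.4826 0.463  0.7275]
0.12 [ 0.0188 -0.0006  0.0065  0.0024 -0.0682  0.0011]
0.3 [ 0.0453 -0.0006  0.0137  0.0024 -0.1762  0.001 ]
0.5 [ 0.0725 -0.0006  0.0272  0.0025 -0.2962  0.0009]
0.75 [ 0.102  -0.0006  0.0512  0.0026 -0.4462  0.0007]
1.0 [ 0.1245 -0.0006  0.0818  0.0026 -0.5962  0.0005]
1.23 [ 0.1379 -0.0007  0.1142  0.0027 -0.7342  0.0003]
```

Fingers are still closing; wait for it.

>>> jog_arm:
  steps:
    - [1,0,0,0.002,0,0,0]
    - [1,0,0,0.002,0,0,0]

```text
t: 2.72
tool_pos: [0.6327, 0.1095, 0.2082]
orientation: [0.16, 3.132, 0.004]
force: [-0.3, -0.2, -0.8]
opening: 0.0203
```

```bash
cat > p.py <<'E'
from mv import *
s=robot.read_state();print(s["t"],s["tool_pos"],s["opening"],s["force"],s["q"])
for t in(.12,.25,.4,.55,.7,.85,1.0,1.15,1.23): print(t, rel(*tab(t,.6*t)))
E
python3 p.py
```

```text
2.725 [0.6327 0.1095 0.2082] 0.020304373248821533 [-0.3406 -0.2464 -0.8278] [ 0.0906  0.2491  1.399   0.0016  1.4879 -1.3785]
0.12 [ 0.0192 -0.0007  0.0053  0.0027 -0.0669  0.0011]
0.25 [ 0.0385 -0.0007  0.01    0.0027 -0.1449  0.001 ]
0.4 [ 0.0596 -0.0007  0.0185  0.0027 -0.2349  0.0009]
0.55 [ 0.0793 -0.0007  0.0301  0.0028 -0.3249  0.0008]
0.7 [ 0.097  -0.0007  0.0445  0.0028 -0.4149  0.0006]
0.85 [ 0.1124 -0.0007  0.0614  0.0029 -0.5049  0.0005]
1.0 [ 0.125  -0.0007  0.0805  0.0029 -0.5949  0.0004]
1.15 [ 0.1346 -0.0008  0.1013  0.0029 -0.6849  0.0003]
1.23 [ 0.1384 -0.0008  0.1129  0.0029 -0.7329  0.0002]
```

>>> jog_arm:
  steps:
    - [1,0,0,0.001,0,0,0]
    - [1,0,0,0.001,0,0,0]
    - [1,0.0192,0,0.0053,0,-0.067,0]
    - [1,0.0385,0,0.01,0,-0.145,0]
    - [1,0.0596,0,0.0185,0,-0.235,0]

```text
t: 3.35
tool_pos: [0.5759, 0.114, 0.1926]
orientation: [0.149, 2.888, -0.016]
force: [2.6, -7.8, 6.9]
opening: 0.0137
```

```bash
python3 p.py
```

```text
3.35 [0.5759 0.114  0.1926] 0.013703847161357002 [ 2.5905 -7.7992  6.8569] [ 0.1448 -0.1082  1.8228 -0.064   1.1846 -1.3056]
0.12 [-0.0391  0.0007 -0.0006  0.0015  0.178  -0.0005]
0.25 [-0.0193  0.0007 -0.0007  0.0015  0.1    -0.0005]
0.4 [ 0.0033  0.0007  0.0025  0.0015  0.01   -0.0006]
0.55 [ 0.0252  0.0007  0.0089  0.0015 -0.08   -0.0007]
0.7 [ 0.0459  0.0006  0.0186  0.0014 -0.17   -0.0007]
0.85 [ 0.0649  0.0006  0.0314  0.0014 -0.26   -0.0008]
1.0 [ 0.0817  0.0006  0.0468  0.0014 -0.35   -0.0009]
1.15 [ 0.0961  0.0005  0.0646  0.0013 -0.44   -0.0009]
1.23 [ 0.1026  0.0005  0.0749  0.0013 -0.488  -0.001 ]
```

>>> jog_arm:
  steps:
    - [1,0.0252,0,0.0089,0,-0.08,0]
    - [1,0.0459,0,0.0186,0,-0.17,0]
    - [1,0.0649,0,0.0314,0,-0.26,0]
    - [1,0.0817,0,0.0468,0,-0.35,0]
    - [1,0.0961,0,0.0646,0,-0.44,0]

```text
t: 3.98
tool_pos: [0.5, 0.1224, 0.108]
orientation: [0.127, 2.442, -0.042]
force: [22.9, -22.0, -7.4]
opening: 0.0136
```

```bash
python3 p.py
```

```text
3.975 [0.5    0.1224 0.108 ] 0.013590400862746136 [ 22.9046 -22.022   -7.4357] [ 0.3285 -0.578   2.4845 -0.4636  0.6371 -0.8474]
0.12 [-0.1484  0.0004  0.0005  0.003   0.6244 -0.0011]
0.25 [-0.1306  0.0004 -0.0082  0.003   0.5464 -0.0012]
0.4 [-0.1088  0.0004 -0.0151  0.0029  0.4564 -0.0013]
0.55 [-0.0863  0.0004 -0.0187  0.0029  0.3664 -0.0015]
0.7 [-0.0634  0.0003 -0.0189  0.0028  0.2764 -0.0016]
0.85 [-0.0408  0.0003 -0.0156  0.0027  0.1864 -0.0017]
1.0 [-0.019   0.0002 -0.009   0.0026  0.0964 -0.0018]
1.15 [ 0.0017  0.0001  0.0009  0.0025  0.0064 -0.0019]
1.23 [ 0.012   0.0001  0.0074  0.0025 -0.0416 -0.002 ]
```

Run:
```python
from mv import *
s=robot.read_state();print(s["t"],s["tool_pos"],s["opening"],s["force"],s["wrist_torque"],s["q"][2])
for t,k in((1.17,.55),(1.2,.45),(1.23,.4)): print(t, rel(*tab(t,k)))
im,K,E=cam("scene"); crop(im,215,140,315,260,5,"pics/s2.png")
```

```text
3.975 [0.5    0.1224 0.108 ] 0.013590400862746136 [ 22.9046 -22.022   -7.4357] [-2.8914 -1.9372 -2.3904] 2.4844500665373093
1.17 [ 0.0051  0.0001  0.0024  0.0027  0.1464 -0.0017]
1.2 [ 0.0095  0.0001  0.0047  0.0028  0.2464 -0.0016]
1.23 [ 0.0137  0.0001  0.0072  0.0028  0.2964 -0.0015]
```

View pics/s2.png

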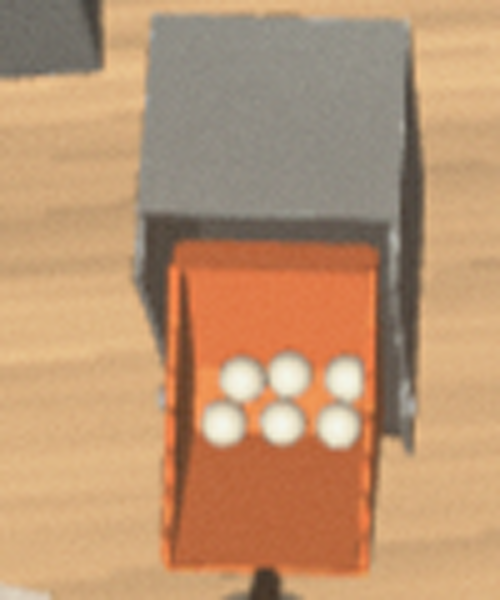

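>>> jog_arm:
  steps:
    - [1,0.003,0,0.001,0,0.08,0]
    - [1,0.006,0,0.003,0,0.16,0]
    - [1,0.0095,0,0.0047,0,0.246,0]
    - [1,0.012,0,0.006,0,0.246,0]

```text
t: 4.53
tool_pos: [0.4915, 0.1231, 0.0907]
orientation: [0.139, 2.691, -0.027]
force: [-21.5, -2.6, 28.9]
opening: 0.0138
```

Run:
```python
from mv import *
s=robot.read_state();print(s["t"],s["tool_pos"],s["opening"],s["force"],s["wrist_torque"],s["q"])
for t,k in((1.17,.45),(1.2,.45),(1.23,.4)): print(t, rel(*tab(t,k)))
im,K,E=cam("scene"); crop(im,215,140,315,260,5,"pics/s3.png")
for n in("scene","top"):
  im,K,E=cam(n)
  for t in(1.1,1.2): print(n,t,[proj(K,E,binp(0,y,.13,t)) for y in(.05,-.05)],[proj(K,E,binp(.11,y,.022,t)) for y in(.05,-.05)])
crop(im,200,120,300,240,5,"pics/t3b.png")
```

```text
4.525 [0.4915 0.1231 0.0907] 0.013751999840722008 [-21.4851  -2.6397  28.8957] [-0.7073  1.2031 -0.4863] [ 0.2493 -0.4003  2.305  -0.2007  0.8231 -1.1126]
1.17 [-0.0103  0.0003 -0.0083  0.0031 -0.0029 -0.0008]
1.2 [-0.0071  0.0003 -0.005   0.0031 -0.0029 -0.0008]
1.23 [-0.0037  0.0003 -0.0016  0.0032  0.0471 -0.0007]
scene 1.1 [array([248.9977, 251.6328]), array([286.7626, 252.5618])] [array([250.2811, 193.304 ]), array([288.1183, 194.2193])]
scene 1.2 [array([249.4226, 254.8538]), array([286.9452, 255.7777])] [array([249.8985, 196.772 ]), array([287.8786, 197.6917])]
top 1.1 [array([231.5751, 242.9198]), array([266.8697, 246.2295])] [array([235.5064, 188.1349]), array([271.2883, 191.4339])]
top 1.2 [array([231.9471, 245.5608]), array([266.992 , 248.8497])] [array([234.9035, 191.6444]), array([270.7956, 194.9572])]
```

View pics/s3.png

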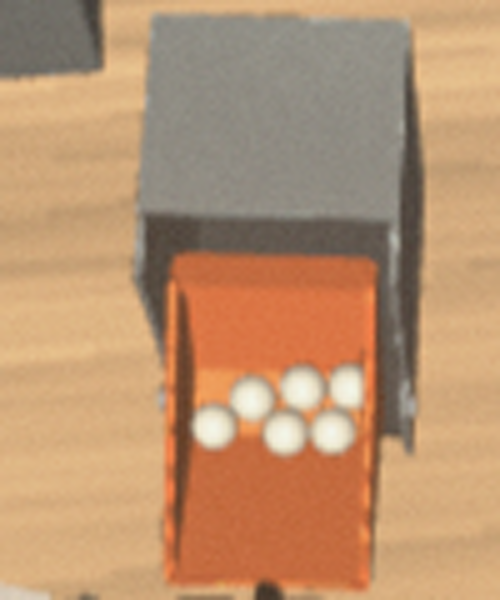

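View pics/t3b.png

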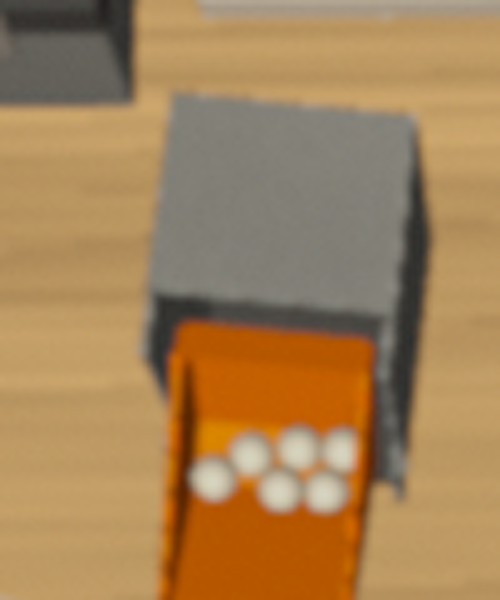

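>>> jog_arm:
  steps:
    - [1,-0.004,0,-0.003,0,0,0]
    - [0.4,-0.006,0,-0.004,0,0,0]
    - [0.4,-0.006,0,-0.004,0,0,0]
    - [0.4,-0.006,0,-0.04,0,0,0]
    - [0.4,-0.006,0,-0.1,0,0,0]

```text
t: 5.3
tool_pos: [0.4519, 0.126, 0.1818]
orientation: [0.138, 2.693, -0.03]
force: [0.5, 0.0, 0.5]
opening: 0.0493
```

```bash
cat >> h.py <<'E'
SC=np.array([.5213,.3037,0]); SY=-.3084
def scp(x,y,z,S=None,Y=None):
    S=SC if S is None else S; Y=SY if Y is None else Y
    c,s=np.cos(Y),np.sin(Y); return S+[c*x-s*y,s*x+c*y,z]
E
python3 - <<'E'
from mv import *
s=robot.read_state();print(s["t"],s["tool_pos"],s["opening"],s["force"],s["q"])
Rt=toolR(np.pi/2+SY,.4)
g=scp(-.068,0,.05); print(g)
for d in (.16,.1,0): p=tcp_from_grasp(g,Rt)-d*Rt[:,2]; print(d,p,rel(p,Rt))
im,K,E=cam("scene"); crop(im,215,140,315,260,5,"pics/s4.png")
E
```

```text
5.3 [0.4519 0.126  0.1818] 0.04928498656682004 [0.5342 0.0436 0.5162] [ 0.2895 -0.6486  2.2935 -0.1858  1.0885 -1.1263]
[0.4565 0.3243 0.05  ]
0.16 [0.399  0.3427 0.1928] [ 0.0629  0.2102 -0.0419  0.0853  0.0447  0.1874]
0.1 [0.4213 0.3356 0.1375] [0.066  0.2053 0.0178 0.0853 0.0447 0.1874]
0 [0.4584 0.3237 0.0454] [0.0712 0.1973 0.1173 0.0853 0.0447 0.1874]
```

View pics/s4.png

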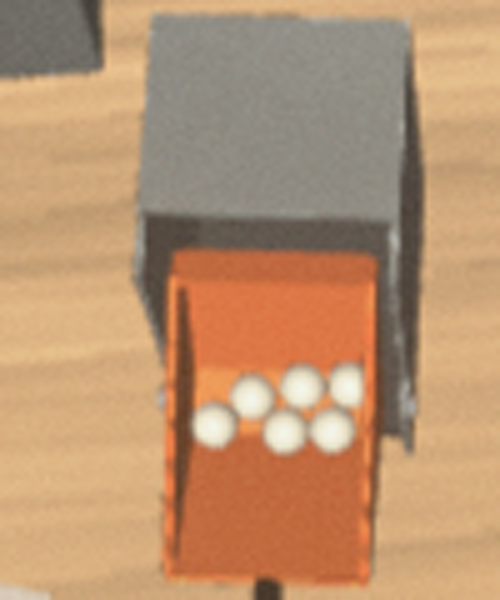

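```bash
cat > g.py <<'E'
from mv import *
s=robot.read_state();print(s["t"],s["tool_pos"],s["opening"],s["force"],s["q"])
Rt=toolR(np.pi/2+SY,.2)
g=scp(-.068,0,.05)
for d in (.16,.1,0): p=tcp_from_grasp(g,Rt)-d*Rt[:,2]; print(d,p,rel(p,Rt))
E
python3 g.py
```

```text
5.35 [0.4538 0.1275 0.1929] 0.05272454851765965 [2.7026 0.3902 6.198 ] [ 0.2918 -0.6629  2.2852 -0.1855  1.098  -1.1264]
0.16 [0.4272 0.3337 0.2019] [ 0.0392  0.2025 -0.0279  0.0727  0.2557  0.1941]
0.1 [0.4385 0.3301 0.1431] [0.0547 0.1997 0.03   0.0727 0.2557 0.1941]
0 [0.4575 0.324  0.0451] [0.0805 0.195  0.1265 0.0727 0.2557 0.1941]
```

>>> jog_arm:
  steps:
    - [0.3,0.01,0.05,-0.05,0.02,0.06,0.05]
    - [0.3,0.025,0.1,-0.03,0.04,0.13,0.1]
    - [0.3,0.039,0.15,-0.028,0.06,0.2,0.15]
    - [0.3,0.039,0.203,-0.028,0.073,0.256,0.194]
    - [0.3,0.039,0.203,-0.028,0.073,0.256,0.194]

```text
t: 5.98
tool_pos: [0.4273, 0.3366, 0.1994]
orientation: [0.449, 2.913, -0.05]
force: [-0.2, -0.7, -0.2]
opening: 0.0649
```

```bash
cat >> g.py <<'E'
for i in range(2):
    s=robot.read_state(); im,K,T=cam("wrist")
print(s["tool_pos"])
for b in((-.045,.043,.03),(-.045,-.043,.03),(-.0455,.008,.072),(-.0455,-.008,.072),(-.0905,.008,.072),(-.0905,-.008,.072),(.045,.043,.002),(.045,-.043,.002)):
    print(b,wrist_proj(s,K,T,scp(*b)))
cv2.imwrite("pics/w2.png",im[...,::-1])
E
python3 g.py
```

```text
5.975 [0.4273 0.3366 0.1994] 0.06493925926674483 [-0.1945 -0.7485 -0.2488] [ 0.6835 -0.0963  1.7913 -0.1703  1.3441 -0.5513]
0.16 [0.4272 0.3337 0.2019] [-0.0013 -0.0028 -0.0023 -0.0032 -0.0035  0.0026]
0.1 [0.4385 0.3301 0.1431] [-0.0015 -0.0026  0.0577 -0.0032 -0.0035  0.0026]
0 [0.4575 0.324  0.0451] [-0.0018 -0.0023  0.1577 -0.0032 -0.0035  0.0026]
[0.4272 0.3351 0.2003]
(-0.045, 0.043, 0.03) [363.4145 233.5284]
(-0.045, -0.043, 0.03) [258.5133 233.3704]
(-0.0455, 0.008, 0.072) [321.5172 258.0306]
(-0.0455, -0.008, 0.072) [299.5441 257.9949]
(-0.0905, 0.008, 0.072) [322.118  200.3117]
(-0.0905, -0.008, 0.072) [298.648  200.2803]
(0.045, 0.043, 0.002) [355.5081 304.1564]
(0.045, -0.043, 0.002) [267.1635 303.9925]
```

View pics/w2.png

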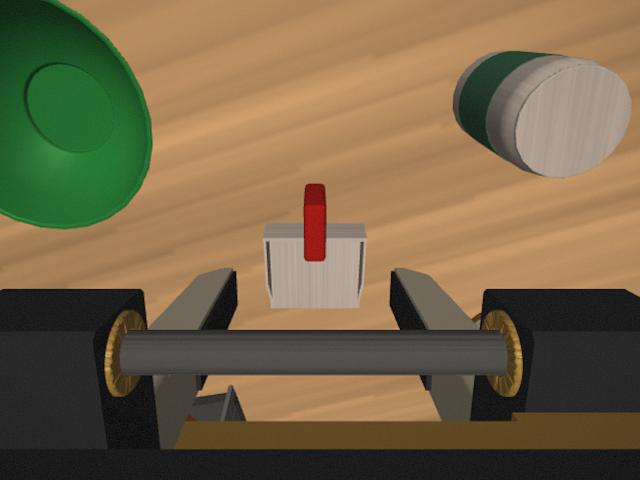

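```bash
sed -i 's/^SC=.*/SC=np.array([.5243,.3065,0]); SY=-.3084/' h.py; python3 g.py
```

```text
6.075 [0.4273 0.3342 0.2012] 0.06527719598343155 [ 0.2093  0.4983 -0.2479] [ 0.6809 -0.1047  1.7962 -0.1717  1.3445 -0.5531]
0.16 [0.4302 0.3365 0.2019] [-0.0022  0.0031 -0.0003 -0.0018 -0.0007  0.0015]
0.1 [0.4415 0.3329 0.1431] [-0.0022  0.0032  0.0597 -0.0018 -0.0007  0.0015]
0 [0.4605 0.3268 0.0451] [-0.0023  0.0034  0.1597 -0.0018 -0.0007  0.0015]
[0.4273 0.3337 0.2019]
(-0.045, 0.043, 0.03) [368.6826 233.7507]
(-0.045, -0.043, 0.03) [264.3997 233.8382]
(-0.0455, 0.008, 0.072) [327.8579 258.3277]
(-0.0455, -0.008, 0.072) [306.0329 258.3451]
(-0.0905, 0.008, 0.072) [328.7881 201.0951]
(-0.0905, -0.008, 0.072) [305.4806 201.1159]
(0.045, 0.043, 0.002) [360.0489 303.8287]
(0.045, -0.043, 0.002) [272.1724 303.8923]
```

>>> jog_arm:
  steps:
    - [0.3,-0.0023,0.0032,0.05,0,0,0]
    - [0.3,-0.0023,0.0033,0.1,0,0,0]
    - [0.3,-0.0023,0.0034,0.14,0,0,0]
    - [0.3,-0.0023,0.0034,0.158,0,0,0]
    - [0.6,-0.0023,0.0034,0.158,0,0,0]
  force: 60

```text
t: 6.8
tool_pos: [0.4604, 0.3254, 0.0481]
orientation: [0.454, 2.908, -0.047]
force: [-0.1, 0.3, 1.0]
opening: 0.0592
```

>>> jog_arm:
  steps:
    - [1,0,0,0,0,0,0]
    - [1,0,0,0,0,0,0]
    - [1,0,0,0,0,0,0]
    - [1,0,0,0,0,0,0]

```text
t: 7.3
tool_pos: [0.4605, 0.3258, 0.0486]
orientation: [0.453, 2.908, -0.046]
force: [-0.8, -0.3, 0.1]
opening: 0.02
```

```bash
python3 g.py|head -4; python3 -c "
from h import *
im,K,E=cam('scene'); crop(im,165,220,265,320,6,'pics/s5.png')"
```

```text
7.3 [0.4605 0.3258 0.0486] 0.019966501145574092 [-0.8293 -0.3474  0.1205] [ 0.6285  0.1088  1.8786 -0.1874  1.0422 -0.5473]
0.16 [0.4302 0.3365 0.2019] [ 0.001   0.001  -0.1567 -0.0003  0.0008 -0.0009]
0.1 [0.4415 0.3329 0.1431] [ 0.001   0.001  -0.0967 -0.0003  0.0008 -0.0009]
0 [0.4605 0.3268 0.0451] [ 0.0011  0.001   0.0033 -0.0003  0.0008 -0.0009]
```

View pics/s5.png

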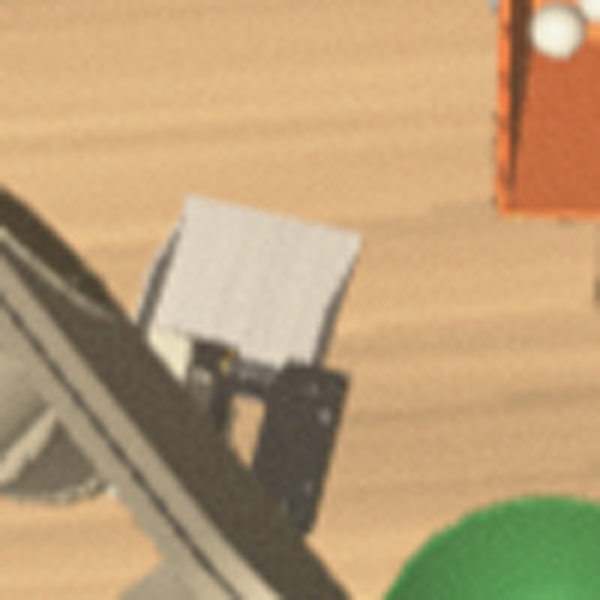

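View pics/w2.png

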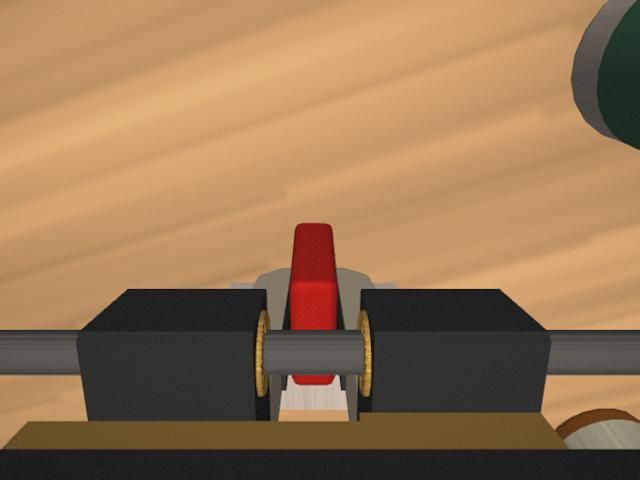

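Good alignment; finish closing and lift.

>>> jog_arm:
  steps:
    - [1,0,0,0,0,0,0]
    - [1,0,0,0,0,0,0]
    - [1,0,0,0,0,0,0]
    - [1,0,0,-0.02,0,0,0]
    - [1,0,0,-0.04,0,0,0]
  force: 60

```text
t: 8.07
tool_pos: [0.452, 0.3275, 0.0869]
orientation: [0.454, 2.91, -0.049]
force: [0.7, -0.0, -2.6]
opening: 0.0159
```

>>> jog_arm:
  steps:
    - [1,0,0,-0.04,0,0,0]
    - [1,0,0,-0.1,0,0,0]
    - [1,0,0,-0.14,0,0,0]
    - [1,0,0,-0.14,0,0,0]

```text
t: 8.57
tool_pos: [0.427, 0.3379, 0.2281]
orientation: [0.453, 2.906, -0.041]
force: [-0.4, 0.3, -2.9]
opening: 0.0158
```

```bash
python3 g.py|head -4; python3 -c "
from h import *
im,K,E=cam('scene'); crop(im,140,210,240,310,6,'pics/s6.png')
im,K,E=cam('top'); crop(im,130,200,230,300,6,'pics/t6.png')"
```

```text
8.575 [0.427  0.3379 0.2281] 0.015789118210194245 [-0.441   0.2725 -2.9215] [ 0.6868 -0.1198  1.7612 -0.1706  1.3887 -0.5531]
0.16 [0.4302 0.3365 0.2019] [ 0.0019 -0.0004  0.0263  0.0033  0.0026 -0.0012]
0.1 [0.4415 0.3329 0.1431] [ 0.002  -0.0006  0.0863  0.0033  0.0026 -0.0012]
0 [0.4605 0.3268 0.0451] [ 0.0023 -0.001   0.1863  0.0033  0.0026 -0.0012]
```

View pics/w2.png

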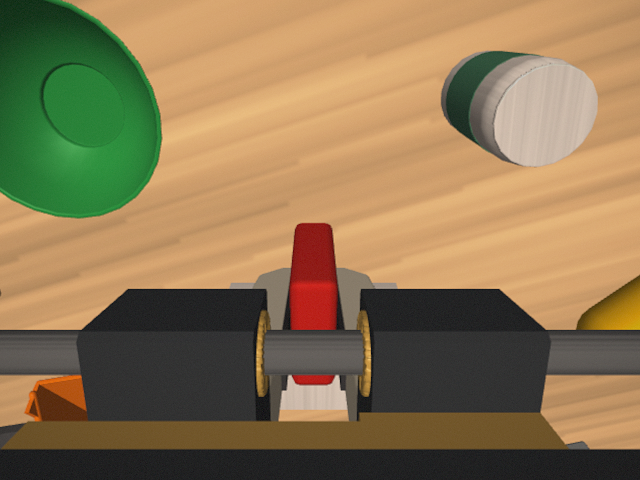

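View pics/s6.png

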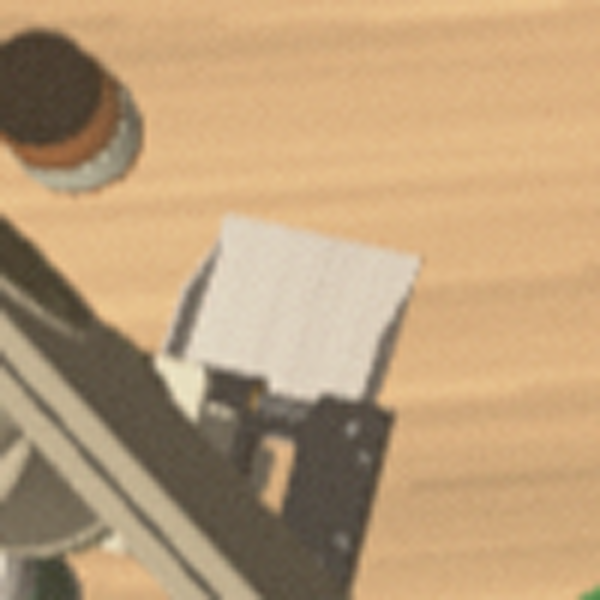

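View pics/t6.png

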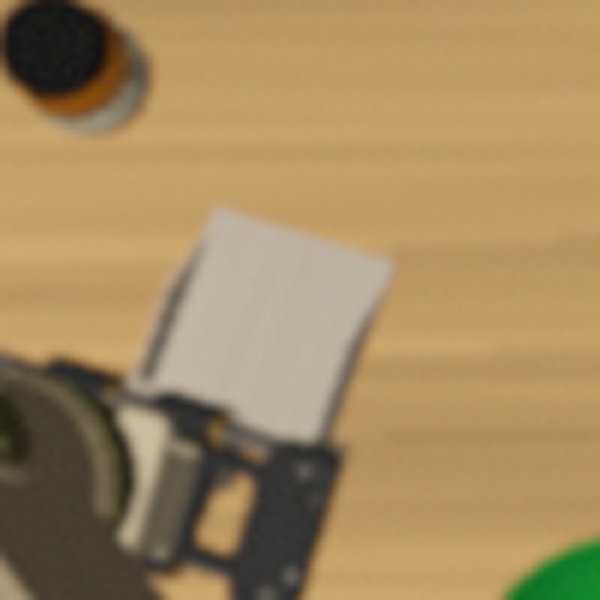

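```bash
cat >> h.py <<'E'
TCPS=np.array([-.0667,0,.0486]); GT=.2
def scR(yaw,phi):
    f=np.array([np.cos(yaw),np.sin(yaw),0]); z=np.array([0,0,1.])
    x=np.cos(phi)*f-np.sin(phi)*z; y=np.array([-np.sin(yaw),np.cos(yaw),0])
    return np.column_stack([x,y,np.cross(x,y)])
def sc_tcp(P,yaw,phi,ref=(.045,0,0)):
    """tcp pose so that scoop-frame point ref sits at world P; phi>0 lip down"""
    Rs=scR(yaw,phi); return P+Rs@(TCPS-np.array(ref)), toolR(np.pi/2+yaw,GT-phi)
def sc_point(s,p):
    R0=R.from_rotvec(s["orientation"]).as_matrix(); 
    Rs=R0@toolR(np.pi/2,GT).T@np.eye(3)   # scoop R: toolR(az,GT)=Rs*toolR(pi/2,GT)
    Rs=R0@(toolR(np.pi/2,GT)).T
    return s["tool_pos"]+Rs@(np.array(p)-TCPS), Rs
E
python3 - <<'E'
from h import *
s=robot.read_state()
for n,o,(u,v),(u2,v2) in(("scene",(140,210),(227,214),(421,258)),("top",(130,200),(217,207),(394,263))):
    im,K,E=cam(n)
    print(n,[proj(K,E,sc_point(s,b)[0]) for b in((.045,.043,.002),(.045,-.043,.002))],u/6+o[0],v/6+o[1],u2/6+o[0],v2/6+o[1])
E
```

```text
scene [array([178.07  , 244.5064]), array([210.4816, 251.8911])] 177.83333333333334 245.66666666666666 210.16666666666669 253.0
top [array([164.8014, 234.1311]), array([194.7026, 243.3571])] 166.16666666666666 234.5 195.66666666666669 243.83333333333334
```

```bash
cat > sp.py <<'E'
from h import *
import sys
# usage: args of form x,z,phi[,dy] in bin frame (mm) t=1.2
s=robot.read_state();print(s["t"],s["tool_pos"],s["opening"],"F",s["force"],"q",s["q"])
L,Rs=sc_point(s,(.045,0,0)); 
d=L-RO; c,sn=np.cos(RY),np.sin(RY); rx,ry,rz=c*d[0]+sn*d[1],-sn*d[0]+c*d[1],d[2]-.055
ct,st=np.cos(1.2),np.sin(1.2)
print("lip rack",rx,ry,rz+.055,"bin x,z",rx*ct+rz*st,-rx*st+rz*ct,"phi",np.arcsin(-Rs[2,0]),"yaw",np.arctan2(Rs[1,0],Rs[0,0]))
for a in sys.argv[1:]:
    v=[float(k) for k in a.split(",")]
    P=binp(v[0]/1e3,0,v[1]/1e3,1.2)
    p,Rt=sc_tcp(P,RY,v[2]); print(a,p.round(3),rel(p,Rt,s).round(4).tolist())
E
python3 sp.py 70,115,.2 40,115,.37 4,100,.37 3,75,.37 2,50,.37 1.5,30,.37
```

```text
8.875 [0.4249 0.3354 0.2216] 0.015670430980352937 F [ 0.2053 -1.0231 -2.0523] q [ 0.6857 -0.1146  1.7675 -0.1707  1.388  -0.5531]
lip rack -0.1286928713074335 0.1808194345095389 0.17258846178725937 bin x,z 0.0629641825803722 0.16255587710947567 phi 0.003275454465199325 yaw -0.30993773104522804
70,115,.2 [0.46  0.127 0.232] [-0.0968, -0.1882, 0.01, -0.0259, 0.1954, -0.2057]
40,115,.37 [0.462 0.126 0.22 ] [-0.0967, -0.1876, 0.0223, -0.0084, 0.3648, -0.208]
4,100,.37 [0.463 0.126 0.181] [-0.09, -0.1872, 0.0607, -0.0084, 0.3648, -0.208]
3,75,.37 [0.486 0.124 0.171] [-0.1101, -0.1824, 0.0749, -0.0084, 0.3648, -0.208]
2,50,.37 [0.509 0.122 0.161] [-0.1301, -0.1777, 0.089, -0.0084, 0.3648, -0.208]
1.5,30,.37 [0.527 0.12  0.153] [-0.1463, -0.1738, 0.1001, -0.0084, 0.3648, -0.208]
```

>>> jog_arm:
  steps:
    - [1,-0.025,-0.05,0.003,-0.006,0.05,-0.05]
    - [1,-0.05,-0.1,0.005,-0.013,0.1,-0.1]
    - [1,-0.075,-0.15,0.008,-0.02,0.15,-0.15]
    - [1,-0.0968,-0.188,0.01,-0.026,0.195,-0.206]
    - [1,-0.0968,-0.188,0.01,-0.026,0.195,-0.206]

```text
t: 9.5
tool_pos: [0.4605, 0.1234, 0.2306]
orientation: [-0.169, -3.136, 0.002]
force: [-1.0, -0.0, -2.0]
opening: 0.0157
```

```bash
python3 sp.py 40,115,.37 4,100,.37
python3 - <<'E'
from h import *
s=robot.read_state()
for n,o in(("scene",(215,170)),("top",(200,170))):
    im,K,E=cam(n); crop(im,o[0],o[1],o[0]+100,o[1]+100,6,f"pics/{n}7.png")
    print(n,[(proj(K,E,sc_point(s,b)[0])-o)*6 for b in((.045,.043,.002),(.045,-.043,.002))])
E
```

```text
9.5 [0.4605 0.1234 0.2306] 0.015659080869344692 F [-1.0369 -0.0003 -1.9664] q [ 0.1549 -0.2063  1.82   -0.0009  1.5295 -1.308 ]
lip rack -0.08088625651565569 -0.003747848279732704 0.16068308283175076 bin x,z 0.06919100164566644 0.11368423717124784 phi 0.20134038066277066 yaw -0.1080786200927876
40,115,.37 [0.462 0.126 0.22 ] [-0.0014, 0.0032, 0.011, -0.0009, 0.1687, -0.0049]
4,100,.37 [0.463 0.126 0.181] [-0.0023, 0.0033, 0.05, -0.0009, 0.1687, -0.0049]
scene [array([220.2388, 378.0937]), array([419.7781, 383.804 ])]
top [array([207.0837, 342.8864]), array([394.235 , 361.1911])]
```

View pics/scene7.png

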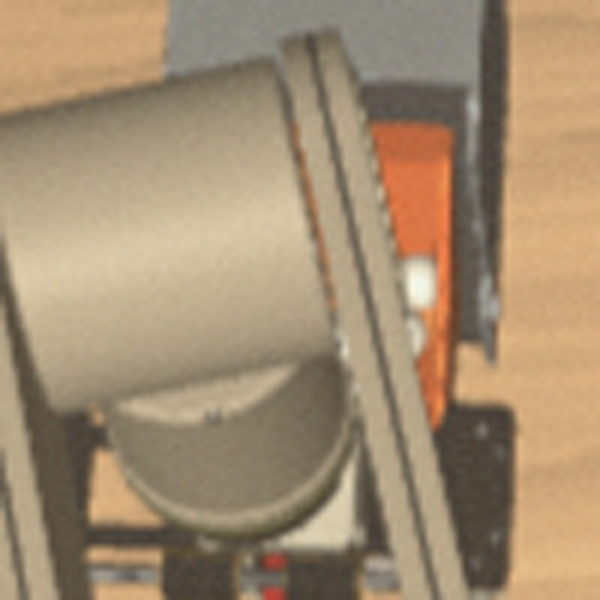

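View pics/top7.png

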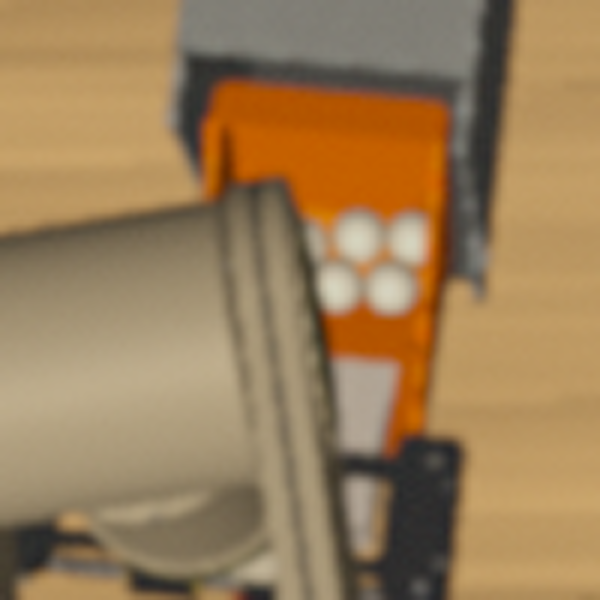

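>>> jog_arm:
  steps:
    - [1,-0.001,0.003,0.006,0,0.09,-0.004]
    - [1,-0.0014,0.003,0.011,0,0.169,-0.004]
    - [1,-0.002,0.003,0.03,0,0.169,-0.004]
    - [1,-0.0023,0.003,0.045,0,0.169,-0.004]
    - [1,-0.0023,0.003,0.048,0,0.169,-0.004]

```text
t: 10.22
tool_pos: [0.4608, 0.1294, 0.1808]
orientation: [-0.149, -2.966, -0.012]
force: [-0.6, -0.1, -1.2]
opening: 0.0158
```

```bash
cat > v.py <<'E'
from h import *
import sys
k=sys.argv[1]
s=robot.read_state()
for n,o in(("scene",(215,170)),("top",(200,170))):
    im,K,E=cam(n); crop(im,o[0],o[1],o[0]+100,o[1]+100,6,f"pics/{n}{k}.png")
    print(n,[(proj(K,E,sc_point(s,b)[0])-o)*6 for b in((.045,.043,.002),(.045,-.043,.002))])
im,K,E=cam("wrist"); cv2.imwrite(f"pics/wrist{k}.png",im[...,::-1])
E
python3 v.py 8; python3 sp.py 2,100,.37 1.5,85,.37 1,70,.37 1,55,.37 1,42,.37 1,30,.37
```

```text
scene [array([220.8724, 454.5687]), array([412.8175, 458.7814])]
top [array([208.6713, 400.3128]), array([388.2871, 416.6479])]
10.375 [0.462  0.1292 0.1829] 0.01573996008535241 F [ 0.1963 -0.0873 -1.7322] q [ 0.1356 -0.0069  1.7322  0.0396  1.5809 -1.3371]
lip rack -0.09307367122303206 0.002925693309409484 0.097234273549781 bin x,z 0.0056380272105495885 0.10205221597978115 phi 0.36928965198992564 yaw -0.1009962194048438
2,100,.37 [0.462 0.126 0.179] [-0.0013, -0.0027, 0.0039, -0.0002, 0.0007, 0.002]
1.5,85,.37 [0.476 0.125 0.173] [-0.0159, -0.0028, 0.0074, -0.0002, 0.0007, 0.002]
1,70,.37 [0.49  0.124 0.167] [-0.0305, -0.0028, 0.0109, -0.0002, 0.0007, 0.002]
1,55,.37 [0.504 0.122 0.162] [-0.0452, -0.0028, 0.0139, -0.0002, 0.0007, 0.002]
1,42,.37 [0.516 0.121 0.157] [-0.058, -0.0029, 0.0165, -0.0002, 0.0007, 0.002]
1,30,.37 [0.527 0.12  0.153] [-0.0697, -0.0029, 0.0189, -0.0002, 0.0007, 0.002]
```

View pics/top8.png

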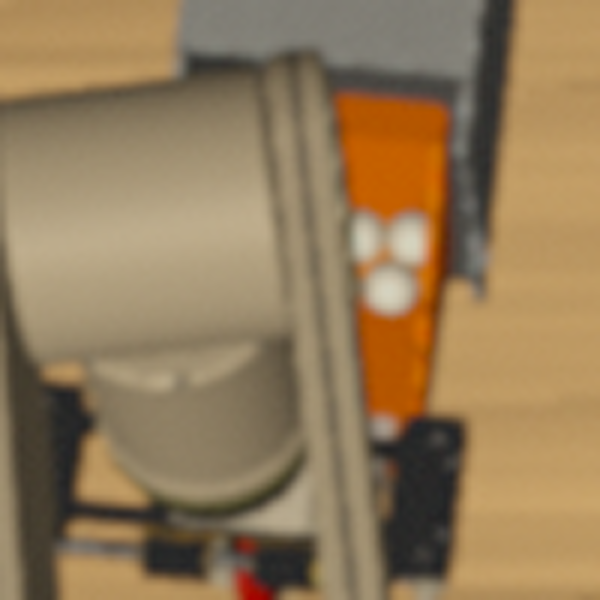

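View pics/wrist8.png

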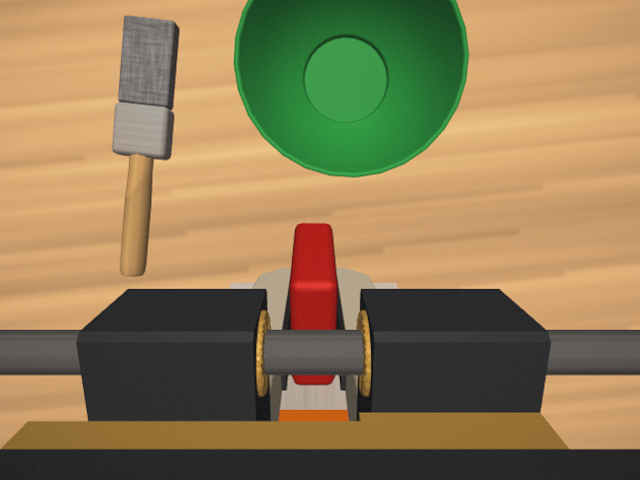

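>>> jog_arm:
  steps:
    - [1,-0.0013,-0.0028,0.0035,0,0,0.002]
    - [1,-0.01,-0.0028,0.006,0,0,0.002]
    - [1,-0.02,-0.0028,0.0085,0,0,0.002]
    - [1,-0.0305,-0.0028,0.0109,0,0,0.002]

```text
t: 10.88
tool_pos: [0.4908, 0.1235, 0.1668]
orientation: [-0.153, -2.969, -0.013]
force: [-0.9, -0.6, -0.2]
opening: 0.0159
```

```bash
python3 sp.py 1,70,.37 0,70,.37 0,55,.37 0,42,.37 0,30,.37
```

```text
10.875 [0.4908 0.1235 0.1668] 0.01585289022126646 F [-0.8994 -0.5993 -0.1828] q [ 0.1185  0.0774  1.6759  0.0368  1.5532 -1.3528]
lip rack -0.06387750190256158 -4.7416255829121554e-05 0.08116822503421388 bin x,z 0.0012433003912817285 0.06901858774917127 phi 0.3689992834495714 yaw -0.10325496634343578
1,70,.37 [0.49  0.124 0.167] [0.0009, 0.0, -0.0001, -0.0001, 0.001, -0.0002]
0,70,.37 [0.489 0.124 0.166] [0.0011, 0.0, 0.0009, -0.0001, 0.001, -0.0002]
0,55,.37 [0.503 0.122 0.161] [-0.0136, 0.0, 0.0039, -0.0001, 0.001, -0.0002]
0,42,.37 [0.515 0.121 0.156] [-0.0263, 0.0, 0.0065, -0.0001, 0.001, -0.0002]
0,30,.37 [0.527 0.12  0.152] [-0.038, 0.0, 0.0089, -0.0001, 0.001, -0.0002]
```

```bash
python3 sp.py -1.5,65,.37 -1.5,58,.37 -1.5,52,.37 -1.5,46,.37
```

```text
10.875 [0.4908 0.1235 0.1668] 0.01585289022126646 F [-0.8994 -0.5993 -0.1828] q [ 0.1185  0.0774  1.6759  0.0368  1.5532 -1.3528]
lip rack -0.06387750190256158 -4.7416255829121554e-05 0.08116822503421388 bin x,z 0.0012433003912817285 0.06901858774917127 phi 0.3689992834495714 yaw -0.10325496634343578
-1.5,65,.37 [0.494 0.123 0.163] [-0.0035, 0.0, 0.0034, -0.0001, 0.001, -0.0002]
-1.5,58,.37 [0.5   0.123 0.16 ] [-0.0103, 0.0, 0.0048, -0.0001, 0.001, -0.0002]
-1.5,52,.37 [0.506 0.122 0.158] [-0.0162, 0.0, 0.006, -0.0001, 0.001, -0.0002]
-1.5,46,.37 [0.511 0.121 0.156] [-0.0221, 0.0, 0.0072, -0.0001, 0.001, -0.0002]
```

>>> jog_arm:
  steps:
    - [1,-0.0035,0,0.0034,0,0,0]
    - [1,-0.0103,0,0.0048,0,0,0]
    - [1,-0.0162,0,0.006,0,0,0]
    - [1,-0.0221,0,0.0072,0,0,0]

```text
t: 11.38
tool_pos: [0.5123, 0.1216, 0.157]
orientation: [-0.153, -2.97, -0.014]
force: [-0.8, 0.5, 6.1]
opening: 0.0161
```

```bash
python3 sp.py  -1.5,46,.37 -1,40,.37 -1,34,.37 -.5,28,.37; python3 v.py 9
```

```text
11.375 [0.5123 0.1216 0.157 ] 0.01608331268512645 F [-0.803   0.5192  6.0544] q [ 0.1106  0.1387  1.6283  0.036   1.5382 -1.3612]
lip rack -0.042101527005311216 0.0003452904806538629 0.07148054553651664 bin x,z 0.00010469781241261716 0.045212122221017496 phi 0.36751179038444654 yaw -0.10291419309800524
-1.5,46,.37 [0.511 0.121 0.156] [0.0009, -0.0003, 0.0012, 0.0006, 0.0025, -0.0]
-1,40,.37 [0.517 0.121 0.154] [-0.0051, -0.0003, 0.0019, 0.0006, 0.0025, -0.0]
-1,34,.37 [0.523 0.12  0.152] [-0.0109, -0.0003, 0.0031, 0.0006, 0.0025, -0.0]
-.5,28,.37 [0.528 0.12  0.15 ] [-0.0169, -0.0003, 0.0038, 0.0006, 0.0025, -0.0]
scene [array([240.0276, 361.3764]), array([427.2998, 366.0169])]
top [array([233.9039, 305.5719]), array([409.665 , 321.9879])]
```

View pics/top9.png

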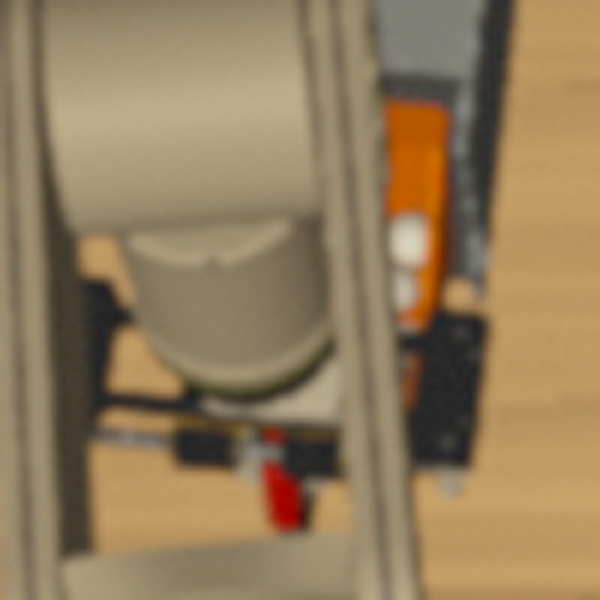

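View pics/scene9.png

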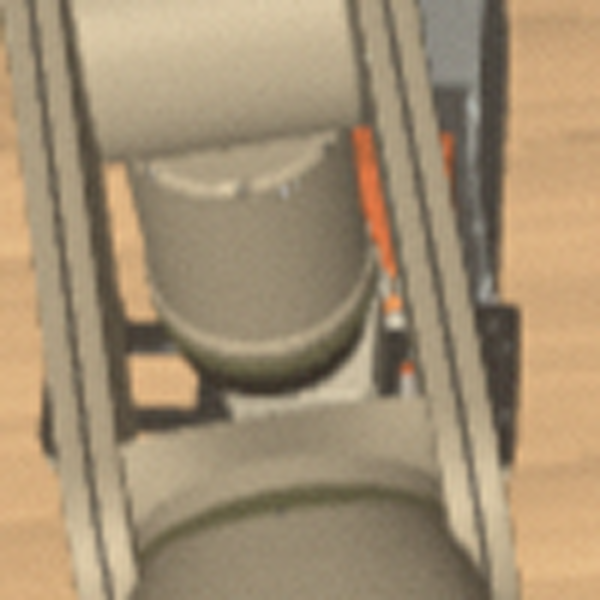

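>>> jog_arm:
  steps:
    - [1,-0.0051,0,0.0017,0,0.002,0]
    - [1,-0.0109,0,0.0029,0,0.002,0]
    - [1,-0.0169,0,0.0036,0,0.002,0]
    - [1,-0.0169,0,0.0036,0,0.002,0]

```text
t: 12.02
tool_pos: [0.5294, 0.1199, 0.1504]
orientation: [-0.154, -2.97, -0.014]
force: [2.9, 0.7, 3.2]
opening: 0.0157
```

```bash
python3 sp.py  0,28,.37 1,25,.35 5,20.5,.31 10,15.5,.27 15,10.5,.22 20,6,.17; python3 v.py 10
```

```text
12.025 [0.5294 0.1199 0.1504] 0.015687759672195947 F [2.8972 0.6623 3.157 ] q [ 0.1044  0.1874  1.5866  0.0354  1.5317 -1.3673]
lip rack -0.02500099220621956 0.0004049601648993648 0.06483124242394674 bin x,z 0.00010379880720299758 0.026864328852615773 phi 0.3678900178169521 yaw -0.1031610608783784
0,28,.37 [0.528 0.12  0.151] [0.001, -0.0004, -0.0003, 0.001, 0.0021, -0.0003]
1,25,.35 [0.53  0.119 0.149] [-0.0008, -0.0004, 0.0013, 0.001, -0.0179, -0.0004]
5,20.5,.31 [0.532 0.119 0.147] [-0.0033, -0.0004, 0.0024, 0.001, -0.0579, -0.0004]
10,15.5,.27 [0.536 0.119 0.147] [-0.0068, -0.0004, 0.0027, 0.001, -0.0979, -0.0004]
15,10.5,.22 [0.538 0.119 0.145] [-0.0098, -0.0004, 0.0042, 0.0009, -0.1479, -0.0004]
20,6,.17 [0.541 0.118 0.143] [-0.0127, -0.0004, 0.0057, 0.0009, -0.1979, -0.0004]
scene [array([243.8302, 331.2034]), array([429.7411, 335.8872])]
top [array([239.7606, 274.8977]), array([414.4143, 291.2602])]
```

View pics/top10.png

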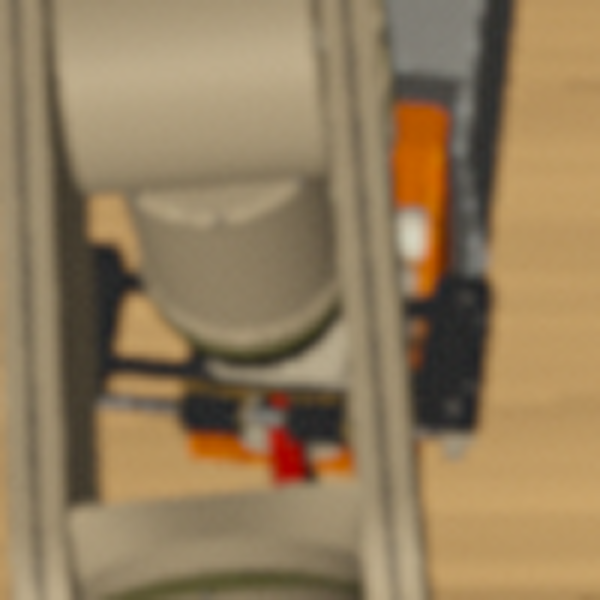

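View pics/wrist10.png

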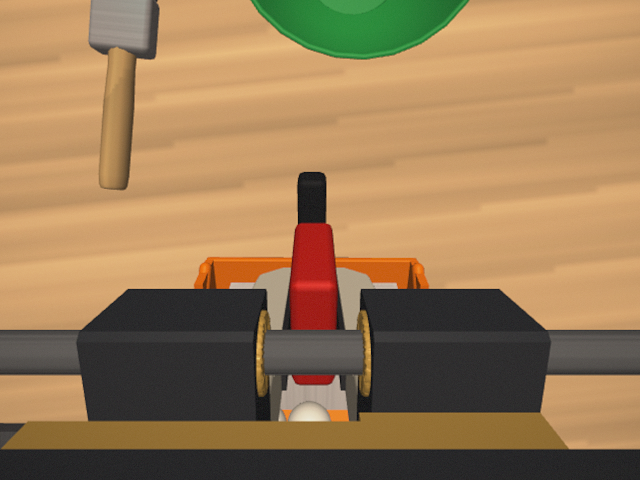

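>>> jog_arm:
  steps:
    - [1,-0.0008,0,0.0013,0,-0.018,0]
    - [1,-0.0033,0,0.0024,0,-0.058,0]
    - [1,-0.0068,0,0.0027,0,-0.098,0]
    - [1,-0.0098,0,0.0042,0,-0.148,0]

```text
t: 12.68
tool_pos: [0.5366, 0.1189, 0.1435]
orientation: [-0.161, -3.116, -0.002]
force: [-4.3, 1.1, 0.5]
opening: 0.0157
```

```bash
python3 sp.py  20,6,.17 22,4,.17 24,2,.15 27,2,.15 26,8,.1 27,15,0 27,25,-.1; python3 v.py 11
```

```text
12.675 [0.5366 0.1189 0.1435] 0.01565060261458674 F [-4.3411  1.1464  0.5033] q [ 0.1214  0.0748  1.713   0.0051  1.3749 -1.3471]
lip rack -0.006157168699583193 0.00014174849193990399 0.07154396168078847 bin x,z 0.013188521099323877 0.01173355469170418 phi 0.22164447629122716 yaw -0.10329858098792057
20,6,.17 [0.541 0.118 0.143] [-0.0042, -0.0002, 0.0008, 0.0002, -0.0516, -0.0003]
22,4,.17 [0.543 0.118 0.144] [-0.0068, -0.0002, -0.0004, 0.0002, -0.0516, -0.0003]
24,2,.15 [0.545 0.118 0.143] [-0.0081, -0.0002, 0.0005, 0.0002, -0.0716, -0.0003]
27,2,.15 [0.546 0.118 0.146] [-0.0091, -0.0002, -0.0023, 0.0002, -0.0716, -0.0003]
26,8,.1 [0.537 0.119 0.142] [-0.0002, -0.0002, 0.0019, 0.0002, -0.1216, -0.0004]
27,15,0 [0.525 0.12  0.134] [0.0113, -0.0002, 0.0096, 0.0002, -0.2216, -0.0004]
27,25,-.1 [0.512 0.121 0.126] [0.0247, -0.0002, 0.0176, 0.0002, -0.3216, -0.0004]
scene [array([245.2044, 288.4448]), array([431.2128, 293.0499])]
top [array([243.0723, 234.8455]), array([418.0709, 251.1505])]
```

View pics/top11.png

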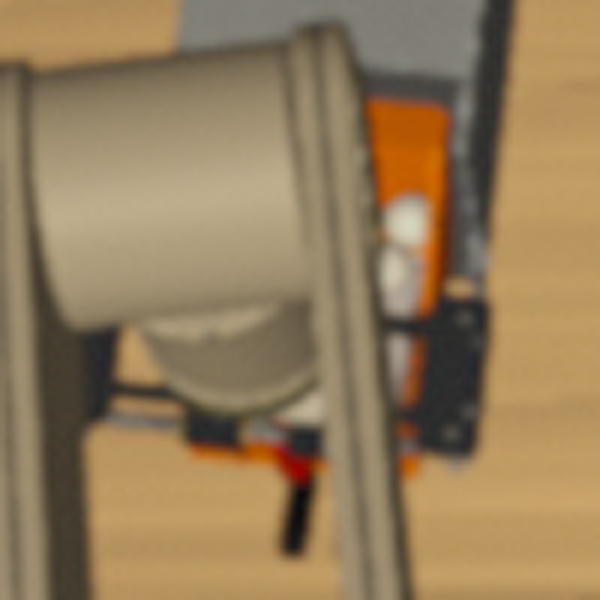

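View pics/wrist11.png

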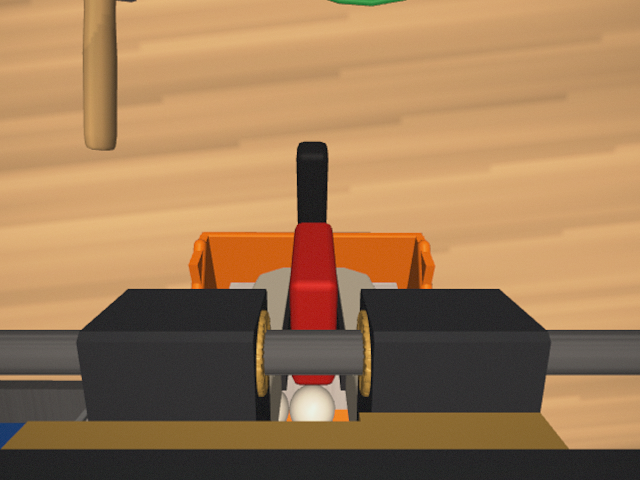

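```bash
python3 sp.py  17,7,.19 21,4,.17 25,1,.15 28,0,.15
```

```text
12.825 [0.5368 0.1189 0.1437] 0.0157931534960134 F [-1.4229 -0.2342 -2.5657] q [ 0.1214  0.0751  1.7123  0.0052  1.3753 -1.3474]
lip rack -0.006009248865676495 0.00022360582168042128 0.07172973278481501 bin x,z 0.013415266928176888 0.011663003225015067 phi 0.22171109856683818 yaw -0.10296531338631956
17,7,.19 [0.54  0.118 0.142] [-0.0034, -0.0002, 0.0014, 0.0003, -0.0317, -0.0]
21,4,.17 [0.543 0.118 0.143] [-0.0063, -0.0002, 0.0007, 0.0003, -0.0517, -0.0]
25,1,.15 [0.546 0.118 0.143] [-0.0092, -0.0002, 0.0001, 0.0003, -0.0717, -0.0]
28,0,.15 [0.548 0.118 0.146] [-0.0112, -0.0002, -0.0024, 0.0003, -0.0717, -0.0]
```

>>> jog_arm:
  steps:
    - [1,-0.0034,0,0.0014,0,-0.032,0]
    - [1,-0.0063,0,0.001,0,-0.052,0]
    - [1,-0.0092,0,0.0003,0,-0.072,0]
    - [1,-0.0105,0,-0.0005,0,-0.072,0]

```text
t: 13.32
tool_pos: [0.5462, 0.1178, 0.143]
orientation: [0.159, 3.09, -0.004]
force: [-1.2, -0.0, -3.6]
opening: 0.0153
```

```bash
python3 sp.py  26,1,.12 30,1,.08 37,1,.0 46,1,-.08 56,1,-.16 66,1,-.25; python3 v.py 12
```

```text
13.325 [0.5462 0.1178 0.143 ] 0.015299842756855498 F [-1.2105 -0.0213 -3.5917] q [ 0.1279  0.0361  1.7547 -0.0116  1.3043 -1.3372]
lip rack 0.008267312225810107 5.650045580077117e-05 0.07803876894590683 bin x,z 0.024468757843855223 0.0006428184507959941 phi 0.152237563721935 yaw -0.10290049246703796
26,1,.12 [0.544 0.118 0.141] [0.0019, -0.0001, 0.0017, -0.0002, -0.0322, 0.0002]
30,1,.08 [0.543 0.118 0.141] [0.0029, -0.0001, 0.0022, -0.0002, -0.0722, 0.0002]
37,1,.0 [0.542 0.118 0.138] [0.0047, -0.0001, 0.0044, -0.0002, -0.1522, 0.0002]
46,1,-.08 [0.542 0.118 0.138] [0.005, -0.0001, 0.005, -0.0002, -0.2322, 0.0002]
56,1,-.16 [0.542 0.118 0.138] [0.0041, -0.0001, 0.0051, -0.0002, -0.3122, 0.0002]
66,1,-.25 [0.544 0.118 0.136] [0.0028, -0.0001, 0.0066, -0.0002, -0.4022, 0.0002]
scene [array([245.6916, 254.5152]), array([431.9253, 259.0048])]
top [array([245.0517, 203.2103]), array([420.4682, 219.4251])]
```

View pics/top12.png

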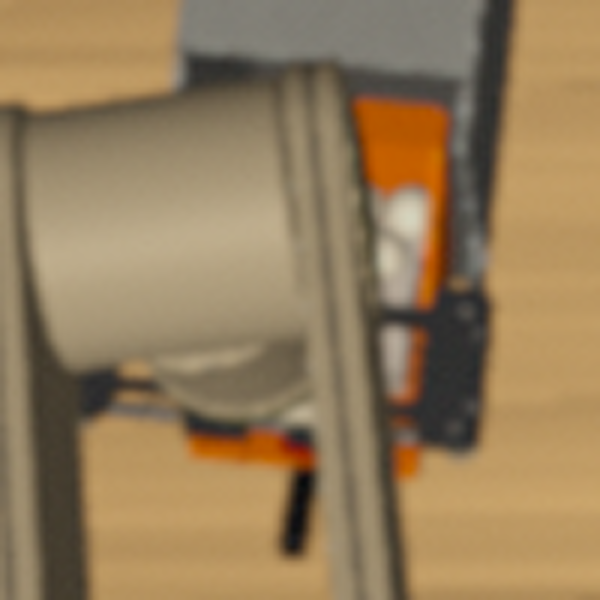

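View pics/wrist12.png

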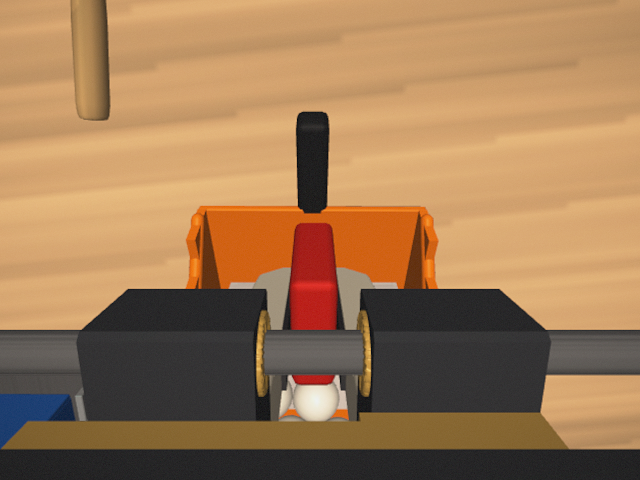

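>>> jog_arm:
  steps:
    - [1,0.0019,0,0.0012,0,-0.032,0]
    - [1,0.0029,0,0.002,0,-0.072,0]
    - [1,0.004,0,0.0034,0,-0.112,0]
    - [1,0.0047,0,0.0044,0,-0.152,0]
    - [1,0.005,0,0.005,0,-0.232,0]

```text
t: 14.1
tool_pos: [0.5425, 0.118, 0.1381]
orientation: [0.148, 2.854, -0.021]
force: [-0.1, -0.9, -3.7]
opening: 0.0159
```

```bash
python3 sp.py  46,1,-.08 51,1,-.14 57,1,-.2 63,1,-.26 70,2,-.3 78,6,-.32
```

```text
14.1 [0.5425 0.118  0.1381] 0.01586814526292488 F [-0.0957 -0.8952 -3.6718] q [ 0.1717 -0.1773  1.9939 -0.0877  1.0529 -1.2625]
lip rack 0.016861712746643717 -0.00023717884770702393 0.09904331197820113 bin x,z 0.047160060606636495 0.00024366029191280267 phi -0.08394465548974044 yaw -0.10359991286762961
46,1,-.08 [0.542 0.118 0.138] [0.001, 0.0002, 0.0001, -0.0001, 0.0039, -0.0006]
51,1,-.14 [0.541 0.118 0.135] [0.002, 0.0002, 0.0022, -0.0001, -0.0561, -0.0006]
57,1,-.2 [0.542 0.118 0.134] [0.002, 0.0002, 0.0038, -0.0001, -0.1161, -0.0006]
63,1,-.26 [0.542 0.118 0.132] [0.0016, 0.0002, 0.0055, -0.0002, -0.1761, -0.0006]
70,2,-.3 [0.543 0.118 0.134] [0.0001, 0.0002, 0.0038, -0.0002, -0.2161, -0.0006]
78,6,-.32 [0.542 0.118 0.141] [-0.0007, 0.0002, -0.0027, -0.0002, -0.2361, -0.0006]
```

>>> jog_arm:
  steps:
    - [1,0.002,0,0.0022,0,-0.056,0]
    - [1,0.002,0,0.0038,0,-0.116,0]
    - [1,0.0016,0,0.0053,0,-0.176,0]
    - [1,0.0003,0,0.0036,0,-0.216,0]
    - [1,0,0,-0.003,0,-0.236,0]

```text
t: 14.72
tool_pos: [0.541, 0.118, 0.1407]
orientation: [0.136, 2.618, -0.036]
force: [-0.5, -0.2, -3.6]
opening: 0.0153
```

```bash
python3 sp.py  88,20,-.32 95,40,-.32 105,60,-.32 130,80,-.32; python3 v.py 13
```

```text
14.725 [0.541  0.118  0.1407] 0.01526618584096121 F [-0.4764 -0.2308 -3.5982] q [ 0.2288 -0.373   2.2115 -0.224   0.8194 -1.1257]
lip rack 0.021359372695317107 -0.0003677900233709009 0.12973125373639122 bin x,z 0.07739218375255642 0.007171679089368561 phi -0.320340962558999 yaw -0.10340805613526971
88,20,-.32 [0.533 0.119 0.155] [-0.0002, 0.0003, -0.0167, -0.0004, 0.0003, -0.0003]
95,40,-.32 [0.517 0.121 0.169] [0.0069, 0.0003, -0.0366, -0.0004, 0.0003, -0.0003]
105,60,-.32 [0.502 0.122 0.186] [0.0117, 0.0003, -0.0585, -0.0004, 0.0003, -0.0003]
130,80,-.32 [0.493 0.123 0.216] [0.0048, 0.0003, -0.0897, -0.0004, 0.0003, -0.0003]
scene [array([235.3109, 187.4743]), array([427.0884, 192.1941])]
top [array([235.1676, 149.2603]), array([416.2239, 166.0605])]
```

View pics/top13.png

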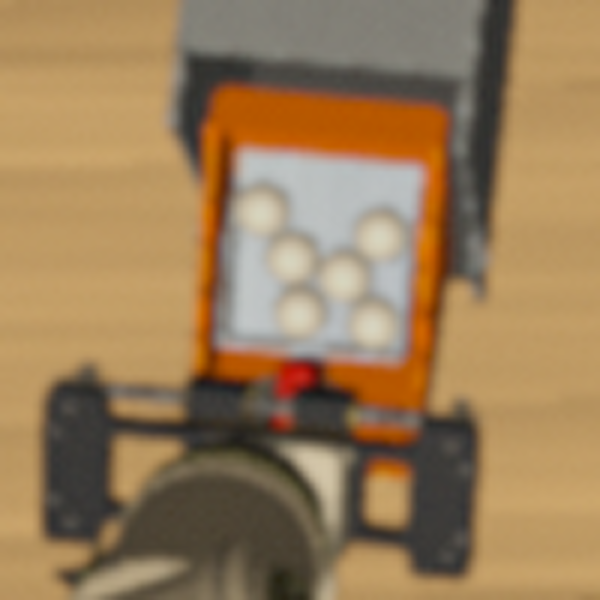

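View pics/wrist13.png

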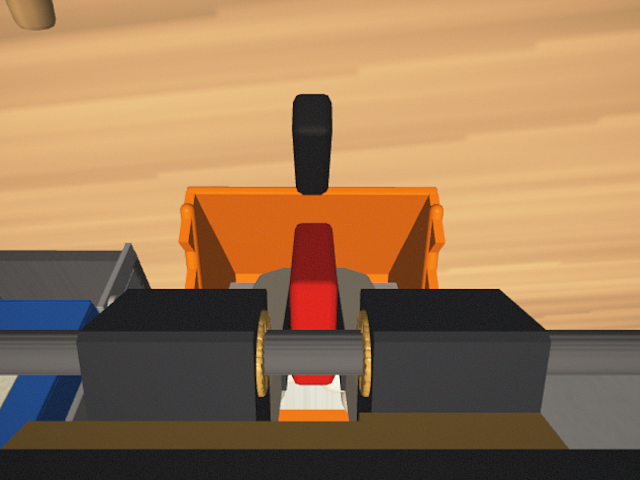

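>>> jog_arm:
  steps:
    - [1,0,0,-0.004,0,0,0]
    - [1,0,0,-0.0167,0,0,0]
    - [1,0.0035,0,-0.03,0,0,0]
    - [1,0.008,0,-0.045,0,0,0]
    - [1,0.0117,0,-0.0585,0,0,0]

```text
t: 15.5
tool_pos: [0.5027, 0.1224, 0.1884]
orientation: [0.136, 2.616, -0.035]
force: [-0.7, 0.5, -3.6]
opening: 0.0155
```

```bash
python3 sp.py 130,80,-.32 170,100,-.32 200,110,-.32; python3 v.py 14
```

```text
15.5 [0.5027 0.1224 0.1884] 0.015504743722163516 F [-0.6911  0.5323 -3.5942] q [ 0.2657 -0.5523  2.2458 -0.2194  0.9667 -1.1208]
lip rack -0.017187530665171393 0.00011169266871473489 0.17767807951909895 bin x,z 0.10811273008636522 0.060472803789251524 phi -0.3221092443078849 yaw -0.10378492797057319
130,80,-.32 [0.493 0.123 0.216] [-0.0049, -0.0001, -0.0291, 0.0007, 0.0021, -0.0009]
170,100,-.32 [0.488 0.124 0.261] [-0.0236, -0.0001, -0.0698, 0.0007, 0.0021, -0.0009]
200,110,-.32 [0.49  0.124 0.292] [-0.0407, -0.0001, -0.0964, 0.0007, 0.0021, -0.0009]
scene [array([215.7696, 228.0711]), array([415.0352, 233.0695])]
top [array([210.229, 200.458]), array([398.1188, 217.9941])]
```

View pics/top14.png

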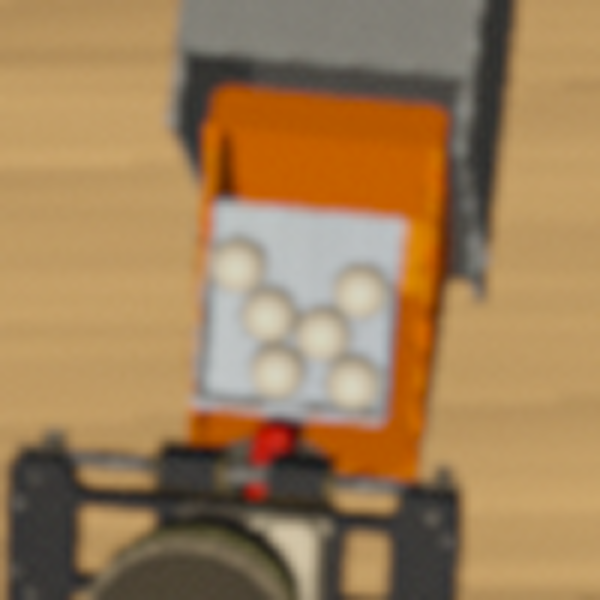

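>>> jog_arm:
  steps:
    - [1,-0.0015,0,-0.012,0,0,0]
    - [1,-0.006,0,-0.032,0,0,0]
    - [1,-0.015,0,-0.05,0,0,0]
    - [1,-0.0236,0,-0.0698,0,0,0]
    - [1,-0.034,0,-0.086,0,0,0]

```text
t: 16.27
tool_pos: [0.49, 0.1239, 0.2816]
orientation: [0.135, 2.614, -0.034]
force: [0.4, 0.0, -3.1]
opening: 0.0159
```

```bash
cat > bp.py <<'E'
from h import *
import sys
B=np.array([.5525,-.3055,0]); 
s=robot.read_state();print(s["t"],s["tool_pos"],"F",s["force"],"q",s["q"])
L,Rs=sc_point(s,(.045,0,0)); print("lip",L,"phi",np.arcsin(-Rs[2,0]),"yaw",np.arctan2(Rs[1,0],Rs[0,0]))
# args: off(mm along f from bowl centre),z mm,phi,yaw
for a in sys.argv[1:]:
    o,z,phi,yaw=[float(k) for k in a.split(",")]
    P=B+o/1e3*np.array([np.cos(yaw),np.sin(yaw),0])+[0,0,z/1e3]
    p,Rt=sc_tcp(P,yaw,phi); print(a,p.round(3),rel(p,Rt,s).round(4).tolist())
E
python3 bp.py -30,180,-.3,-.5 -30,120,-.3,-.5
```

```text
16.275 [0.49   0.1239 0.2816] F [ 0.3861  0.0422 -3.131 ] q [ 0.2797 -0.6399  2.1321 -0.2033  1.164  -1.1533]
lip [0.6107 0.1115 0.2711] phi -0.32434717198241253 yaw -0.10352713477170583
-30,180,-.3,-.5 [ 0.42  -0.233  0.193] [0.0724, -0.3625, 0.0592, 0.1962, 0.0237, 0.3453]
-30,120,-.3,-.5 [ 0.42  -0.233  0.133] [0.1024, -0.3626, 0.1111, 0.1962, 0.0237, 0.3453]
```

>>> jog_arm:
  steps:
    - [1,0.0006,-0.007,-0.0004,0.004,0.0005,0.007]
    - [1,0.0017,-0.022,-0.001,0.012,0.001,0.021]
    - [1,0.0034,-0.044,-0.002,0.024,0.003,0.041]
    - [1,0.005,-0.067,-0.003,0.036,0.004,0.063]
    - [1,0.007,-0.09,-0.0045,0.048,0.006,0.085]

```text
t: 16.9
tool_pos: [0.4715, 0.0336, 0.28]
orientation: [0.266, 2.614, -0.068]
force: [-0.0, -0.6, -3.1]
opening: 0.0158
```

```bash
python3 bp.py -30,268,-.32,-.5
python3 - <<'E'
from h import *
im,K,E=cam("top"); crop(im,220,180,400,315,4,"pics/top15.png")
E
```

```text
16.9 [0.4715 0.0336 0.28  ] F [-0.0168 -0.5952 -3.0861] q [ 0.0604 -0.7709  2.2069 -0.1361  1.2076 -1.2915]
lip [0.5903 0.0093 0.2685] phi -0.3156623804801154 yaw -0.20297438819217822
-30,268,-.32,-.5 [ 0.42  -0.233  0.279] [-0.0022, -0.2716, 0.0019, 0.1486, -0.0045, 0.2578]
```

View pics/top15.png

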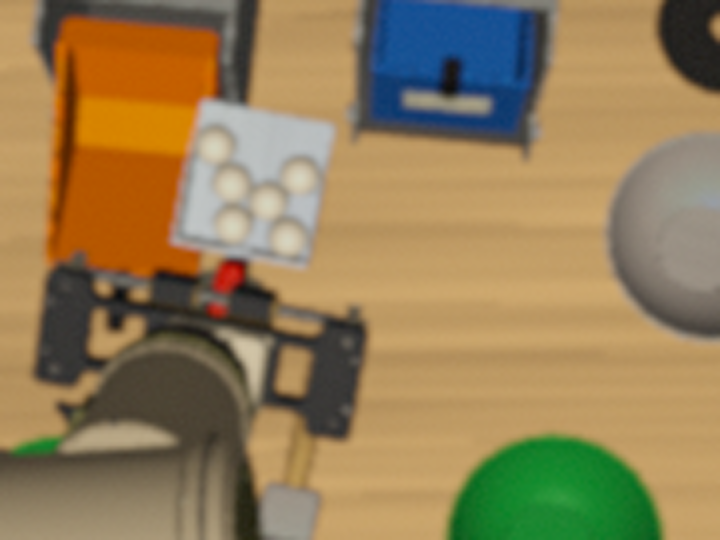

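>>> jog_arm:
  steps:
    - [1,0,-0.024,0,0.013,0,0.023]
    - [1,0,-0.052,0,0.028,0,0.05]
    - [1,-0.001,-0.082,0,0.045,-0.001,0.078]
    - [1,-0.001,-0.112,0.001,0.061,-0.002,0.106]
    - [1,-0.001,-0.14,0.001,0.077,-0.002,0.133]

```text
t: 17.58
tool_pos: [0.443, -0.1069, 0.2781]
orientation: [0.471, 2.589, -0.126]
force: [-0.8, 0.0, -3.8]
opening: 0.0156
```

```bash
python3 bp.py -30,268,-.32,-.5 -30,190,-.32,-.5
```

```text
17.575 [ 0.443  -0.1069  0.2781] F [-0.8336  0.0342 -3.8433] q [-0.3404 -0.8674  2.26   -0.0119  1.2332 -1.5505]
lip [ 0.5565 -0.1497  0.2666] phi -0.3158418669646041 yaw -0.3596884246941951
-30,268,-.32,-.5 [ 0.42  -0.233  0.279] [-0.02, -0.1262, 0.0106, 0.0678, -0.004, 0.1223]
-30,190,-.32,-.5 [ 0.42  -0.233  0.201] [0.0185, -0.126, 0.0784, 0.0678, -0.004, 0.1223]
```

>>> jog_arm:
  steps:
    - [1,0.002,-0.022,0.012,0.012,-0.001,0.022]
    - [1,0.006,-0.048,0.03,0.026,-0.001,0.047]
    - [1,0.011,-0.075,0.047,0.04,-0.002,0.073]
    - [1,0.015,-0.102,0.064,0.055,-0.003,0.099]
    - [1,0.0185,-0.126,0.0784,0.068,-0.004,0.122]

```text
t: 18.2
tool_pos: [0.4183, -0.2339, 0.1988]
orientation: [0.655, 2.552, -0.174]
force: [0.3, 0.1, -3.8]
opening: 0.0158
```

```bash
python3 bp.py -30,150,-.32,-.5 -30,110,-.3,-.5 -30,80,-.05,-.5 -30,75,.2,-.5
python3 - <<'E'
from h import *
im,K,E=cam("top"); crop(im,300,180,480,315,4,"pics/top16.png")
E
```

```text
18.2 [ 0.4183 -0.2339  0.1988] F [ 0.3129  0.1076 -3.8421] q [-0.686  -0.7731  2.3549  0.1038  1.0515 -1.7828]
lip [ 0.5246 -0.2923  0.1876] phi -0.3178352203931092 yaw -0.5020529848620916
-30,150,-.32,-.5 [ 0.42  -0.233  0.161] [0.018, 0.0016, 0.0332, -0.0016, -0.0022, -0.0017]
-30,110,-.3,-.5 [ 0.42  -0.233  0.123] [0.0364, 0.0016, 0.066, -0.0015, 0.0178, -0.0017]
-30,80,-.05,-.5 [ 0.426 -0.236  0.123] [0.0305, 0.0016, 0.0699, -0.0013, 0.2678, -0.0019]
-30,75,.2,-.5 [ 0.439 -0.243  0.145] [0.0074, 0.0016, 0.0579, -0.0011, 0.5178, -0.002]
```

View pics/top16.png

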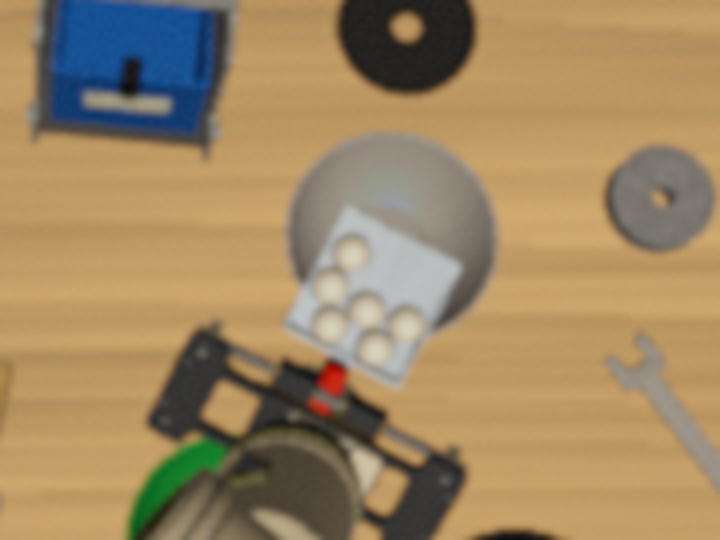

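```bash
python3 bp.py -30,172,-.25,-.5 -30,150,-.2,-.5 -30,125,-.15,-.5 -30,105,-.12,-.5 -30,95,-.1,-.5
```

```text
18.25 [ 0.4171 -0.2353  0.1965] F [-0.972  -0.8307 -5.4101] q [-0.6893 -0.7704  2.3568  0.1033  1.0493 -1.7848]
lip [ 0.5232 -0.2939  0.1849] phi -0.31535043171288646 yaw -0.5035291407246887
-30,172,-.25,-.5 [ 0.421 -0.233  0.191] [0.0005, 0.0033, 0.0055, -0.0033, 0.0653, -0.0028]
-30,150,-.2,-.5 [ 0.422 -0.234  0.175] [0.0074, 0.0034, 0.02, -0.0032, 0.1153, -0.0029]
-30,125,-.15,-.5 [ 0.423 -0.235  0.156] [0.0156, 0.0034, 0.0373, -0.0032, 0.1653, -0.003]
-30,105,-.12,-.5 [ 0.424 -0.235  0.14 ] [0.0229, 0.0034, 0.0521, -0.0031, 0.1953, -0.0031]
-30,95,-.1,-.5 [ 0.424 -0.236  0.132] [0.026, 0.0034, 0.0591, -0.0031, 0.2153, -0.0031]
```

>>> jog_arm:
  steps:
    - [1,0.0005,0.003,0.0055,-0.003,0.065,-0.003]
    - [1,0.0074,0.003,0.02,-0.003,0.115,-0.003]
    - [1,0.0156,0.003,0.0373,-0.003,0.165,-0.003]
    - [1,0.0229,0.003,0.0521,-0.003,0.195,-0.003]
    - [1,0.026,0.003,0.0591,-0.003,0.215,-0.003]

```text
t: 18.88
tool_pos: [0.4231, -0.2354, 0.1303]
orientation: [0.706, 2.764, -0.105]
force: [-0.4, -0.4, -3.4]
opening: 0.0163
```

```bash
python3 bp.py -30,85,.05,-.5 -30,78,.2,-.5 -30,76,.37,-.5 -32,75,.53,-.5 -34,75,.7,-.5;  python3 - <<'E'
from h import *
im,K,E=cam("top"); crop(im,300,180,480,315,4,"pics/top17.png")
E
```

```text
18.875 [ 0.4231 -0.2354  0.1303] F [-0.4478 -0.3988 -3.3679] q [-0.6458 -0.4301  2.2111  0.0485  1.0675 -1.7333]
lip [ 0.5247 -0.291   0.0927] phi -0.09653928096761522 yaw -0.5005003595688902
-30,85,.05,-.5 [ 0.43  -0.239  0.139] [-0.0103, 0.0006, -0.0061, 0.0, 0.1465, -0.0005]
-30,78,.2,-.5 [ 0.439 -0.243  0.148] [-0.0218, 0.0006, -0.0117, 0.0001, 0.2965, -0.0005]
-30,76,.37,-.5 [ 0.45  -0.25   0.162] [-0.0385, 0.0006, -0.0211, 0.0001, 0.4665, -0.0005]
-32,75,.53,-.5 [ 0.461 -0.256  0.173] [-0.0541, 0.0006, -0.0286, 0.0002, 0.6265, -0.0005]
-34,75,.7,-.5 [ 0.475 -0.263  0.184] [-0.0722, 0.0006, -0.0342, 0.0002, 0.7965, -0.0005]
```

View pics/top17.png

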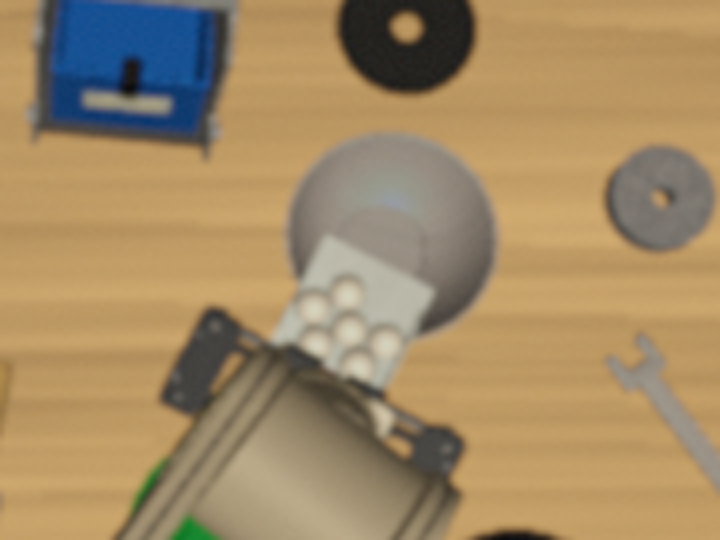

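>>> jog_arm:
  steps:
    - [1,-0.0103,0.0006,-0.0061,0,0.147,0]
    - [1,-0.0218,0.0006,-0.0117,0,0.297,0]
    - [1,-0.0385,0.0006,-0.0211,0,0.467,0]
    - [1,-0.0541,0.0006,-0.0286,0,0.627,0]
    - [1,-0.0722,0.0006,-0.0342,0,0.797,0]

```text
t: 19.55
tool_pos: [0.4768, -0.2644, 0.1861]
orientation: [-0.657, -2.568, -0.168]
force: [0.7, -0.3, -2.3]
opening: 0.0158
```

```bash
python3 bp.py -34,75,.7,-.5 -34,80,.8,-.5;  python3 - <<'E'
from h import *
im,K,E=cam("top"); crop(im,300,180,480,315,4,"pics/top18.png")
E
```

```text
19.55 [ 0.4768 -0.2644  0.1861] F [ 0.7196 -0.2764 -2.2858] q [-0.576   0.5037  1.2039 -0.0388  1.9337 -1.6505]
lip [ 0.5242 -0.2903  0.0769] phi 0.701094883133763 yaw -0.5010194252187793
-34,75,.7,-.5 [ 0.475 -0.263  0.184] [0.0008, 0.0002, 0.0027, 0.0002, -0.0011, -0.0008]
-34,80,.8,-.5 [ 0.485 -0.269  0.194] [-0.0043, 0.0002, -0.0113, 0.0002, 0.0989, -0.0008]
```

View pics/top18.png

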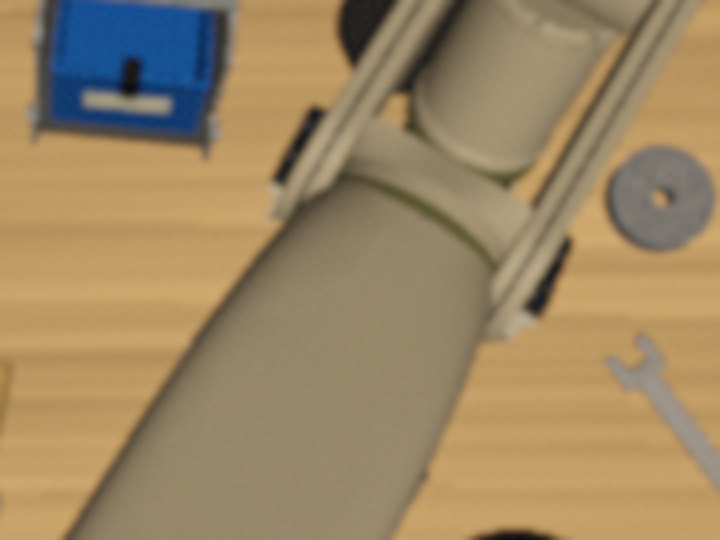

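>>> jog_arm:
  steps:
    - [1,0,0,0,0,0.05,0]
    - [1,0,0,0,0,0.05,0]
    - [1,0.01,0,-0.02,0,0,0]
    - [1,0.024,0,-0.044,0,0,0]
    - [1,0.038,0,-0.07,0,0,0]

```text
t: 20.23
tool_pos: [0.4794, -0.2661, 0.2609]
orientation: [-0.654, -2.555, -0.173]
force: [0.8, 0.7, -2.4]
opening: 0.0156
```

```bash
cat > mvR.py <<'E'
from h import *
import sys
# scoop target: world x,y,z of scoop origin(mm), yaw, phi
s=robot.read_state();print(s["t"],s["tool_pos"],"F",s["force"],"q",s["q"])
L,Rs=sc_point(s,(0,0,0)); print("scoop",L,"phi",np.arcsin(-Rs[2,0]),"yaw",np.arctan2(Rs[1,0],Rs[0,0]))
for a in sys.argv[1:]:
    x,y,z,yaw,phi=[float(k) for k in a.split(",")]
    p,Rt=sc_tcp(np.array([x,y,z])/1e3,yaw,phi,(0,0,0)); print(a,p.round(3),rel(p,Rt,s).round(4).tolist())
E
python3 mvR.py 440,-140,200,-.4,.2 480,30,200,-.3,0
```

```text
20.225 [ 0.4794 -0.2661  0.2609] F [ 0.8413  0.6561 -2.3657] q [-0.576   0.4871  1.0935 -0.0415  2.0745 -1.6562]
scoop [ 0.4957 -0.2749  0.1805] phi 0.7149985596208914 yaw -0.500730770823709
440,-140,200,-.4,.2 [ 0.389 -0.118  0.261] [0.131, 0.086, 0.0743, 0.0266, -0.5145, -0.0988]
480,30,200,-.3,0 [0.416 0.05  0.249] [0.1741, 0.2466, 0.1129, 0.0328, -0.7125, -0.2029]
```

```bash
python3 mvR.py 480,-120,200,-.4,.3 500,30,190,-.35,0
```

```text
20.225 [ 0.4794 -0.2661  0.2609] F [ 0.8413  0.6561 -2.3657] q [-0.576   0.4871  1.0935 -0.0415  2.0745 -1.6562]
scoop [ 0.4957 -0.2749  0.1805] phi 0.7149985596208914 yaw -0.500730770823709
480,-120,200,-.4,.3 [ 0.435 -0.101  0.266] [0.1059, 0.1234, 0.054, 0.0314, -0.4146, -0.097]
500,30,190,-.35,0 [0.437 0.053 0.239] [0.1544, 0.2595, 0.1132, 0.0248, -0.7136, -0.1525]
```

>>> jog_arm:
  steps:
    - [1,0.033,0.037,0.015,0.01,-0.13,-0.03]
    - [1,0.07,0.08,0.034,0.02,-0.27,-0.06]
    - [1,0.106,0.123,0.054,0.031,-0.415,-0.097]
    - [1,0.12,0.165,0.072,0.03,-0.5,-0.112]
    - [1,0.13,0.2,0.09,0.028,-0.58,-0.13]

```text
t: 20.85
tool_pos: [0.4371, -0.0131, 0.249]
orientation: [0.563, 3.012, -0.014]
force: [1.0, -0.2, -1.8]
opening: 0.0158
```

```bash
python3 mvR.py 500,100,190,-.35,0 500,230,190,-.3084,0;  python3 - <<'E'
from h import *
im,K,E=cam("scene"); crop(im,360,190,480,290,6,"pics/s19.png")
im,K,E=cam("top"); cv2.imwrite("pics/top19.png",im[...,::-1])
E
```

```text
20.85 [ 0.4371 -0.0131  0.249 ] F [ 1.0008 -0.2017 -1.7643] q [-0.1368 -0.413   1.9535 -0.0126  1.5242 -1.3379]
scoop [ 0.4934 -0.0346  0.1926] phi 0.12231733328416024 yaw -0.36869897996184364
500,100,190,-.35,0 [0.437 0.123 0.239] [0.0496, 0.1268, 0.0073, 0.0028, -0.1223, -0.02]
500,230,190,-.3084,0 [0.436 0.25  0.239] [0.0963, 0.2453, 0.0043, -0.003, -0.1221, -0.0612]
```

View pics/s19.png

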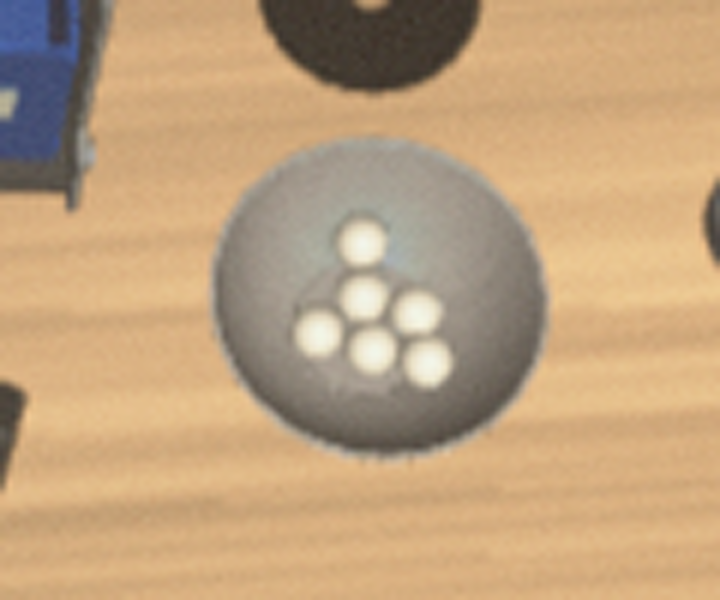

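View pics/top19.png

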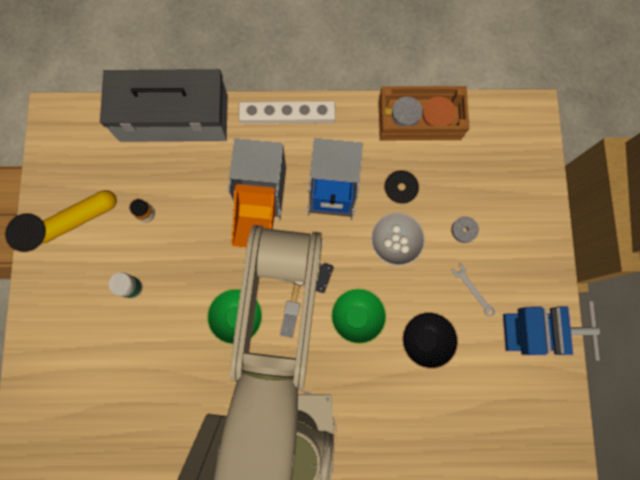

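All six balls are in the steel bowl. Now I return the scoop to its original spot.

>>> jog_arm:
  steps:
    - [1,0.02,0.05,0.001,0,-0.04,-0.01]
    - [1,0.04,0.1,0.002,0,-0.08,-0.02]
    - [1,0.06,0.15,0.003,-0.001,-0.11,-0.035]
    - [1,0.08,0.2,0.004,-0.002,-0.122,-0.05]
    - [1,0.0963,0.245,0.0043,-0.003,-0.122,-0.061]

```text
t: 21.58
tool_pos: [0.4333, 0.2541, 0.2389]
orientation: [0.444, 2.912, -0.039]
force: [1.4, -1.4, -1.0]
opening: 0.0156
```

```bash
python3 mvR.py 524,306,150,-.3084,0 524,306,60,-.3084,0 524,306,10,-.3084,0
```

```text
21.575 [0.4333 0.2541 0.2389] F [ 1.4271 -1.3528 -0.9893] q [ 0.5321 -0.2683  1.8701 -0.1456  1.4049 -0.7216]
scoop [0.4969 0.2345 0.1901] phi 0.0021974570004930144 yaw -0.30241390217435465
524,306,150,-.3084,0 [0.46  0.326 0.199] [0.0036, 0.0768, 0.0406, 0.0049, -0.0022, 0.0051]
524,306,60,-.3084,0 [0.46  0.326 0.109] [0.0213, 0.0764, 0.1289, 0.0049, -0.0022, 0.0051]
524,306,10,-.3084,0 [0.46  0.326 0.059] [0.0312, 0.0762, 0.1779, 0.0049, -0.0022, 0.0051]
```

>>> jog_arm:
  steps:
    - [1,0.002,0.04,0.02,0.003,-0.002,0.003]
    - [1,0.0036,0.077,0.041,0.005,-0.002,0.005]
    - [1,0.012,0.077,0.085,0.005,-0.002,0.005]
    - [1,0.0213,0.0764,0.129,0.005,-0.002,0.005]
    - [1,0.03,0.0762,0.17,0.005,-0.002,0.005]

```text
t: 22.2
tool_pos: [0.4609, 0.326, 0.067]
orientation: [0.453, 2.906, -0.042]
force: [0.4, 0.6, -2.3]
opening: 0.0154
```

```bash
python3 mvR.py 524,306,3,-.3084,0 524,306,-1,-.3084,0
```

```text
22.2 [0.4609 0.326  0.067 ] F [ 0.4443  0.5879 -2.2668] q [ 0.6279  0.0805  1.8713 -0.1829  1.0739 -0.5557]
scoop [0.5245 0.3059 0.0185] phi -0.0019022369614768305 yaw -0.3088191619817541
524,306,3,-.3084,0 [0.46  0.326 0.052] [0.0035, 0.0, 0.015, 0.0027, 0.0019, -0.001]
524,306,-1,-.3084,0 [0.46  0.326 0.048] [0.0043, 0.0, 0.0189, 0.0027, 0.0019, -0.001]
```

>>> jog_arm:
  steps:
    - [1,0.002,0,0.008,0.003,0.002,0]
    - [1,0.0032,0,0.014,0.003,0.002,0]
    - [1,0.0037,0,0.0165,0.003,0.002,0]
    - [1,0.004,0,0.018,0.003,0.002,0]

```text
t: 22.7
tool_pos: [0.4617, 0.3269, 0.0503]
orientation: [0.454, 2.907, -0.043]
force: [0.0, -1.2, -1.8]
opening: 0.0161
```

```bash
python3 mvR.py 524,306,0,-.3084,0
```

```text
22.7 [0.4617 0.3269 0.0503] F [ 0.0231 -1.2078 -1.8275] q [ 0.6285  0.1082  1.8759 -0.1864  1.043  -0.5478]
scoop [0.5253 0.3067 0.0018] phi -0.001588144134787565 yaw -0.30941937793902696
524,306,0,-.3084,0 [0.46  0.326 0.049] [0.0013, -0.001, 0.0014, 0.002, 0.0016, -0.0014]
```

>>> jog_arm:
  steps:
    - [1,0.0005,0,0.002,0.002,0.001,0]
    - [1,0.0005,0,0.0025,0.002,0.001,0]
    - [0.5,0.0005,0,0.0025,0.002,0.001,0]
    - [0.5,0.0005,0,0.0025,0.002,0.001,0]
    - [0.5,0.0005,0,0.0025,0.002,0.001,0]

```text
t: 23.32
tool_pos: [0.4618, 0.3269, 0.0478]
orientation: [0.454, 2.908, -0.045]
force: [0.2, -1.0, 0.6]
opening: 0.0413
```

>>> jog_arm:
  steps:
    - [0.3,0,0,0,0,0,0]
    - [0.3,0,0,0,0,0,0]
    - [0.3,0,0,-0.04,0,0,0]
    - [0.3,0,0,-0.1,0,0,0]
    - [0.3,0,0,-0.15,0,0,0]

```text
t: 23.95
tool_pos: [0.433, 0.3361, 0.1969]
orientation: [0.454, 2.907, -0.044]
force: [1.3, 0.5, 0.2]
opening: 0.0655
```

>>> jog_arm:
  steps:
    - [0.3,0.04,0,-0.03,0,0,0]
    - [0.3,0.06,0,-0.04,0,0,0]
    - [0.3,0.06,0,-0.04,0,0,0]
    - [0.3,0.06,0,-0.04,0,0,0]
    - [0.3,0.06,0,-0.04,0,0,0]

```text
t: 24.58
tool_pos: [0.3699, 0.3558, 0.2233]
orientation: [0.455, 2.907, -0.046]
force: [0.1, -0.8, -0.2]
opening: 0.0651
```

Run:
```python
from h import *
s=robot.read_state(); print(s["t"],s["tool_pos"],s["opening"],s["q"])
im,K,E=cam("scene"); cv2.imwrite("pics/s20.png",im[...,::-1]); crop(im,165,140,305,310,4,"pics/s20c.png")
for b in((.045,.043,.002),(.045,-.043,.002),(-.0455,.008,.072),(-.0905,-.008,.072)): print((proj(K,E,scp(*b,S=np.array([.524,.306,0])))-[165,140])*4)
im,K,E=cam("wrist"); cv2.imwrite("pics/w20.png",im[...,::-1])
```

```text
24.575 [0.3699 0.3558 0.2233] 0.06508389217920121 [ 0.7924 -0.1828  1.8262 -0.1814  1.4093 -0.4464]
[123.2621 443.7782]
[239.2897 470.2487]
[111.2227 549.5303]
[114.2287 618.6999]
```

View pics/s20.png

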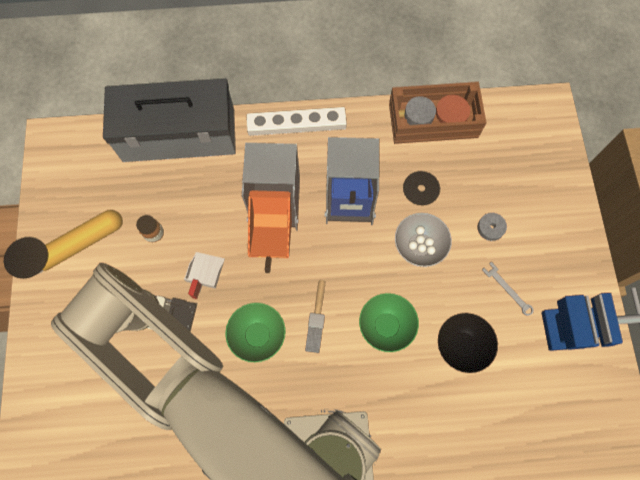

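View pics/s20c.png

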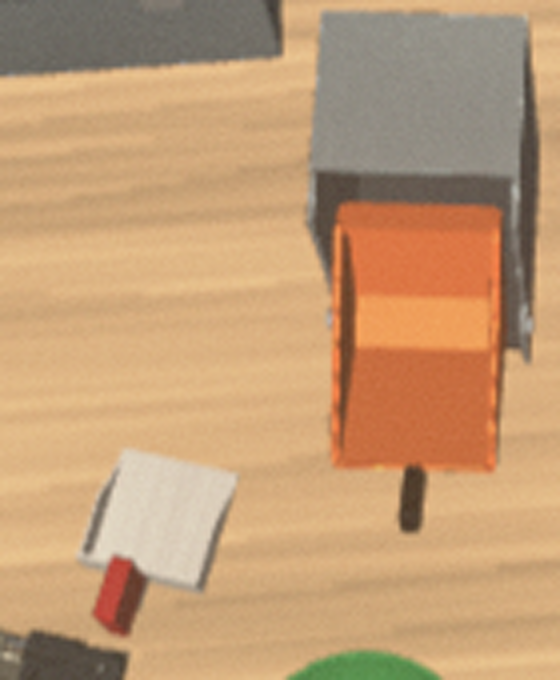

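View pics/w20.png

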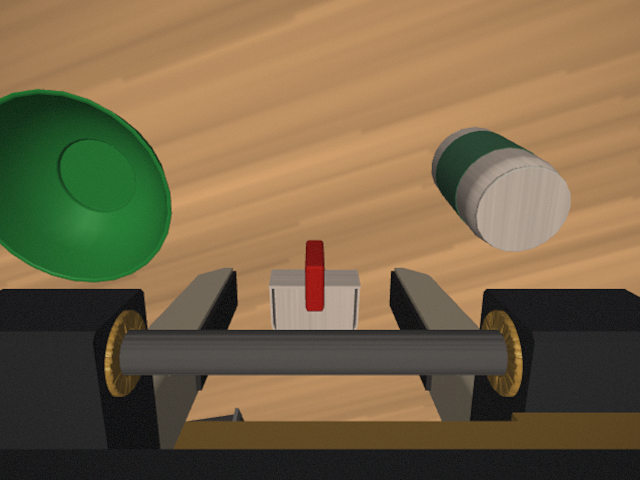

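Run:
```python
from h import *
print(robot.close_job(), robot.read_state()["t"])
```

```text
the job is handed in; nothing more can be done
the job is handed in; nothing more can be done
```

I swung the orange bin forward to its stop and scooped out all six balls in one load. I tipped them into the steel bowl at pixel (423, 239) in the scene view; the two green bowls and the black one were the decoys. The empty scoop went back to its original spot and I let go, then handed the job in just after 24.6 s of the 72 s allowed.

- **Bin:** its lip measured where 1.2 rad predicts, and it is empty.
- **Balls:** all six are visible in the bowl, with none anywhere else.
- **Scoop:** it looks flat and upright, about 0.6 m from the bowl, and the gripper is clear of it.
- **Other things:** the blue bin is shut, and the bowl and bystanders look unmoved.

The one disagreement was that the scene and top cameras placed the rack and scoop about 2 to 4 mm off from the wrist camera. I used the wrist camera's values there, and the bin contact matched them. No check failed; the hand-in gave no verdict.

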